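# Mark a batch of heel lifts on the slide jig

### The job

Pull the empty carrier to its loading station, lay every heel lift on the bench flat and side by side on it, slide the loaded carrier until it clicks home at the marking station, and only then, with all lifts still on it, press the yellow start button. Afterwards slide the carrier back home to the loading station and lay all the lifts flat, side by side, in the green tray. Lifts can get knocked out of place, so check; leave the shoe, the polish tin and the brush alone.

Things in the scene. Friction and masses are not known exactly. Their poses are not given: they have to be found in the camera images.
- lift1: D-shaped rubber heel lift, black, 50 mm long, 44 wide, 8 thick, 30 g; lies flat on the bench at the start, any yaw; may be absent (2 or 3 of four are there). Origin: centre of underside; x along its length to the round end, z up. Straight parallel sides (facing its +-y, 44 mm apart) from x = -25 to +3 mm; the rest is a half disc of radius 22 about x = +3
- lift2: D-shaped rubber heel lift, reddish brown, 50 mm long, 44 wide, 8 thick, 30 g; lies flat on the bench at the start, any yaw; may be absent (2 or 3 of four are there). Origin: centre of underside; x along its length to the round end, z up. Straight parallel sides (facing its +-y, 44 mm apart) from x = -25 to +3 mm; the rest is a half disc of radius 22 about x = +3
- lift3: D-shaped rubber heel lift, black, 50 mm long, 44 wide, 8 thick, 30 g; lies flat on the bench at the start, any yaw; may be absent (2 or 3 of four are there). Origin: centre of underside; x along its length to the round end, z up. Straight parallel sides (facing its +-y, 44 mm apart) from x = -25 to +3 mm; the rest is a half disc of radius 22 about x = +3
- lift4: D-shaped rubber heel lift, reddish brown, 50 mm long, 44 wide, 8 thick, 30 g; lies flat on the bench at the start, any yaw; may be absent (2 or 3 of four are there). Origin: centre of underside; x along its length to the round end, z up. Straight parallel sides (facing its +-y, 44 mm apart) from x = -25 to +3 mm; the rest is a half disc of radius 22 about x = +3
- carrier (a joint): aluminium carrier along its rail slide, m: 0 = loading station (-y end), 0.18 = marking station (+y end, by the blue marking head on a post). Friction 1.5 N; starts in between and stays where left. A spring plunger clicks over a ridge 7.5 mm before each station and holds it there (about 5 N in or out); end stops 2 mm beyond the stations
- carrier_handle (a point): red upright handle post at the robot-side edge of the carrier, 18 mm in diameter. The point is on its axis, 18 mm below its top, 24 mm above the plate's top face, 112 mm in front of the row of places. Axes are the carrier's: y along the slide to the marking station, x away from the robot, z up
- carrier_bed (a point): centre of the carrier plate's flat top face (plate 140 mm across in x, 250 mm along the slide in y, 8 mm thick, no rim; its top is 28 mm above the bench). Axes are the carrier's. The fixed rail base under it is 200 mm across, 450 mm long, 20 mm high
- carrier_spot1 (a point): point on the carrier plate's top face at the centre of printed place 1 of 3 (blue outline; the places lie in a row along the slide, 66 mm apart; each takes a lift with its length along the slide); x, y, z axes as the carrier's
- carrier_spot2 (a point): point on the carrier plate's top face at the centre of printed place 2 of 3 (blue outline; the places lie in a row along the slide, 66 mm apart; each takes a lift with its length along the slide); x, y, z axes as the carrier's
- carrier_spot3 (a point): point on the carrier plate's top face at the centre of printed place 3 of 3 (blue outline; the places lie in a row along the slide, 66 mm apart; each takes a lift with its length along the slide); x, y, z axes as the carrier's
- start (a joint): travel of the marking machine's yellow start button, m: 0 = up, 0.006 = fully down; springs back; about 4 N presses it fully down, it counts beyond 0.004
- start_top (a point): centre of the top face of the start button (32 mm in diameter, pressed straight down), on a small black box fixed to the bench to the robot's left, in front of the slide
- tray_in (a point): centre of the inner floor of the green finished-work tray fixed to the bench at the robot's left (inside 220 mm along its x, 110 mm along its y; walls 5 mm thick, rim 16 mm above the bench, floor 5 mm above it)
- shoe: bystander: child's brown laced shoe on the bench at the far right, 190 mm long (its y), 70 wide, 80 mm high; origin under its centre
- polish: bystander: closed flat tin of shoe polish, red and brass, 74 mm in diameter, 26 mm high, behind the slide; origin under its centre
- brush: bystander: flat wooden-handled brush about 0.2 m long lying on the bench between the robot and the slide; origin at its underside
Mind the look-alikes: they are no part of the job. What is shaped like the lift4 but blue or white is not meant. What is shaped like the lift1 but white is not meant.

How it is judged:
By the outcome, as a careful person would: the job done as asked, in the order asked, and still so for the second after the job is handed in, with the robot touching nothing.
Of lift1, lift2, lift3, lift4 only 2 to 3 are there at a start; the rules pass over those that are not, and their reading is None.
At some moment in a run one of lift1, lift2, lift3, lift4 may be knocked a few centimetres aside while the robot is not near it.
Once in a run the grip may slacken for a moment while it holds something.
It also fails if it takes over 210 s, if anything falls off the work surface, if the arm or the gripper's body presses on something with over 40 N, if the wrist force passes 120 N, or if a joint passes its speed limit or range.

### The arm

A 6-joint arm with a two-finger parallel gripper is mounted at the origin on the work surface. World frame = base frame: x ahead of the robot, y to its left, z up, the work surface at z = 0. Lengths are in m, angles in rad, forces in N, time in s.
With the tool pointing down it reaches from about 0.35 to 0.875 m from the base axis. Payload 4.2 kg.
Tool frame: the origin (TCP) lies at the very end of the fingers, on their centre line; the grasp point (between the pads) lies 19 mm behind it; z points along the fingers, y is the line along which they close (so a half turn about z gives the same grasp; the last joint's range is limited). The gripper opens to 87 mm and grips with 3 to 60 N. Pads are 19 mm wide; open, the fingers measure 117 mm over their backs; the gripper's body (75 mm by 190 mm) begins 51 mm behind the grasp point.
Start: joints at [-1.088, 0.385, 0.008, 0, -1.194, -0.259], TCP at [0.139, -0.609, 0.223] pointing down, gripper open.
Joint ranges: [-3.14, 3.14], [-1.21, 2.06], [-1.07, 1.41], [-3.16, 2.05], [-2.99, -0.16], [-3.1, 3.1]. Speed limits (rad/s): [2.79, 2.79, 3.14, 3.14, 3.14, 3.14].

### API

Orientations are given as a rotation vector (axis times angle).
In Python, from station import arm gives the robot as it stands.
- The arm moves only by the tool drive_tool, never from a script. Its argument "increments" is a list of rows, each a list of 7 numbers: the shift along the tool's x, y, z normalised to -1 to 1, where 1 is 300 mm, then the turn, a rotation vector about the tool's x, y, z normalised to -1 to 1, where 1 is 0.1 rad, then the opening, from -1 (shut) to 1 (fully open). A call has 1 to 20 rows; each row shifts and turns the commanded pose from where the row before left it, along the tool's axes as they then stand; what a row does not reach is not made up. A row lasts 1/8 s, in which the tool goes at most 62.5 mm and 10.7 degrees, less where a joint would pass 70% of its speed; a pose out of reach is approached as far as the arm can. A call with a number of a shift or a turn outside -1 to 1 is refused whole. A call with a gripper value outside its range is refused whole. The fingers move at their own pace and stop on an object; "squeeze" is the grip in N (left out, the last holds). Time passes only in rows, so rows that do not move let the fingers close. It gives the time, the measured TCP pose, the force, the opening and the grip force at its end, in the units of the state.
- arm.get_state(): the state, without advancing time (a new reading comes with each control period).
- arm.read_camera(name): name is "scene" or "top"; returns a dict with "image" (480x640x3 uint8, red, green, blue), "fov_y" (degrees; the focal length in pixels is half the picture's height over the tangent of half this angle, whatever the lens; pixels are square), "cx", "cy" (the principal point, pixels), "dist" ([k1, k2, p1, p2, k3] as OpenCV has them; the pictures are not rectified), "xyz" and "orientation" of the camera in the world. Camera axes: x right, y down, z forward; pixel columns grow to the right and rows downward; lengths in m; the calibration is good to about 2 mm. A picture is of the moment at which its call begins. There is no depth.
- arm.job_done(): hands the job in; it is judged then, once.
Trained networks look in the newest picture that a camera, given by its name, has taken for a name from the list of things; names that differ only in an ending like _2 or _b are one class to them, and where a whole thing is asked for, a point or a joint stands for the part that bears it (a point fixed in the world has none). Each returns a list of dicts, best first, with "conf" (0 to 1); they miss things now and then, are a little off and sometimes report something else, mostly with a low value. They report only what shows in the picture. A call takes as long as a camera call. They do not tell look-alikes from the thing itself.
- arm.masks_of(target, camera): "pixels" (480x640 bool, what is visible of it) and "position" ([column, row] in pixels, amid what is visible of it).
The state is a dict: "t": time; "joint_positions": joint angles; "dq": joint speeds; "joint_efforts": joint torques, N m; "position": TCP position; "eef_rot": TCP orientation; "contact_force": force on the tool from outside, world axes, zero at the start; "ft_torque": the same for the moment, N m; "finger_gap": finger opening in m; "finger_force": force on a finger pad.
Only numpy, scipy, OpenCV 4.12 (cv2) and the standard library are available. Lean on these libraries where they do the work, as an engineer would, in place of code of your own. Each camera call takes 0.05 s, during which the arm holds its last target. There are 200 camera calls.

## Working session

There is one attempt and no reset: what is moved stays moved. The work goes in short steps, Python scripts to look and compute and a tool call to move; the robot and the scene stay as the last step left them, time stands still between calls to the robot, and variables do not carry over. Pictures are saved under pics/ and viewed, at most 14 in all, crops included, and the job is handed in when it is done.

Besides the shell and the picture viewer there is one more tool, called after ">>>" as name(argument=value, ...), one argument or row to a line, values as JSON. drive_tool: Moves the arm, as the interface text tells. Its arguments: {"type":"object","properties":{"increments":{"type":"array"},"squeeze":{"type":"number"}},"required":["increments"]}

```bash
ls; mkdir -p pics; cat > h.py <<'E'
import numpy as np,cv2
from station import arm
from scipy.spatial.transform import Rotation as R
def rot(o):
    o=np.array(o,float)
    return o if o.shape==(3,3) else R.from_rotvec(o).as_matrix()
def K(c):
    f=240/np.tan(np.radians(c['fov_y'])/2); return np.array([[f,0,c['cx']],[0,f,c['cy']],[0,0,1.]])
def toworld(c,px,z):
    p=cv2.undistortPoints(np.array(px,float).reshape(-1,1,2),K(c),np.array(c['dist'],float)).reshape(-1,2)
    d=np.c_[p,np.ones(len(p))]@rot(c['orientation']).T; o=np.array(c['xyz'])
    return o+d*((z-o[2])/d[:,2])[:,None]
def topix(c,P):
    Rw=rot(c['orientation']); rv,_=cv2.Rodrigues(Rw.T); t=-Rw.T@np.array(c['xyz'])
    return cv2.projectPoints(np.array(P,float).reshape(-1,1,3),rv,t,K(c),np.array(c['dist'],float))[0].reshape(-1,2)
def snap(n,f):
    c=arm.read_camera(n); cv2.imwrite('pics/'+f,c['image'][:,:,::-1]); return c
E
python3 - <<'E'
from h import *
for n in('top','scene'):
    c=snap(n,n+'0.png'); print(n,{k:v for k,v in c.items() if k!='image'})
    for t in('lift1','lift2','carrier_handle','start_top','tray_in','carrier_bed'):
        for d in arm.masks_of(t,n)[:6]: print(t,round(d['conf'],2),np.round(d['position']),d['pixels'].sum())
print(arm.get_state())
E
```

```text
pics
top {'fov_y': 44.075465565305, 'cx': 311.86075509963626, 'cy': 245.1119499144789, 'dist': array([0.00664558, 0.        , 0.        , 0.        , 0.        ]), 'xyz': array([ 0.41402523, -0.03046537,  1.4044119 ]), 'orientation': array([-2.15915646,  2.16766092, -0.11460602])}
lift1 0.82 [367. 296.] 371
lift1 0.77 [463. 270.] 422
lift1 0.59 [358. 342.] 378
lift1 0.58 [417. 266.] 353
lift1 0.58 [453. 339.] 365
lift1 0.55 [421. 306.] 373
lift2 0.82 [367. 296.] 371
lift2 0.77 [463. 270.] 422
lift2 0.59 [358. 342.] 378
lift2 0.58 [417. 266.] 353
lift2 0.58 [453. 339.] 365
lift2 0.55 [421. 306.] 373
carrier_handle 0.55 [300. 233.] 6782
start_top 0.59 [212. 301.] 180
tray_in 0.84 [152. 284.] 5257
tray_in 0.56 [212. 298.] 129
tray_in 0.16 [296. 234.] 6775
carrier_bed 0.59 [300. 230.] 6966
scene {'fov_y': 46.015654122602434, 'cx': 325.15632079125237, 'cy': 233.7056245491748, 'dist': array([-0.03786667,  0.        ,  0.        ,  0.        ,  0.        ]), 'xyz': array([1.06811922, 0.60528957, 0.78461443]), 'orientation': array([-0.9124805 , -2.47071499,  1.13067845])}
lift1 0.83 [260. 19
[... 486 characters left out ...]
ositions': array([-1.08838897e+00,  3.84672138e-01,  7.87144844e-03, -2.00825035e-05,
       -1.19396849e+00, -2.58574337e-01]), 'dq': array([ 1.29187492e-03,  6.20329875e-06, -6.65656007e-04, -1.67527202e-04,
       -9.99902448e-05,  4.76477401e-04]), 'joint_efforts': array([ 4.59653802e-05, -3.90329897e+01,  1.87588102e+01,  4.22357172e+00,
        1.55682187e-02,  4.19030528e-06]), 'position': array([ 0.13873678, -0.60937811,  0.22255273]), 'eef_rot': array([-3.50847988e-01,  3.12191271e+00, -2.91241543e-05]), 'contact_force': array([-0.51692808,  0.03332266, -0.25331172]), 'ft_torque': array([ 0.03686149, -0.00262771, -0.02278552]), 'finger_force': 0.0, 'finger_gap': 0.08698330734292509}
```

View pics/top0.png

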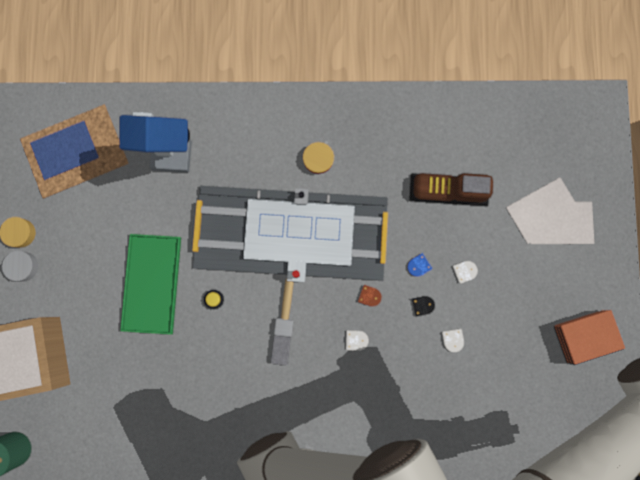

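View pics/scene0.png

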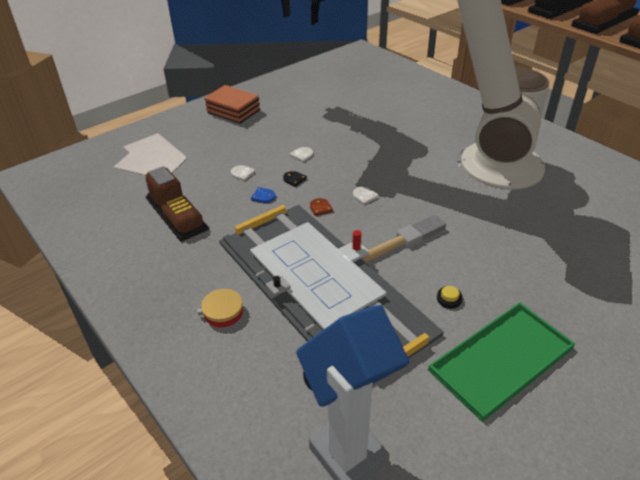

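The top view shows a reddish lift at (370,296) and a black one at (423,305). The white and blue ones are look-alikes. The carrier plate is centred near (300,232), the handle at (296,273), the button at (213,299), the tray at (152,284), and the brush runs just in front of the handle. Next I'll measure these, and also check whether the arm is hiding a third lift.

```bash
cat >> h.py <<'E'
from scipy.optimize import minimize
a=np.linspace(-np.pi/2,np.pi/2,25)
D=np.r_[[[-.025,.022],[-.025,-.022]],np.c_[.003+.022*np.cos(a),.022*np.sin(a)]]
def dpts(x,y,th,z):
    c,s=np.cos(th),np.sin(th); return np.c_[D@np.array([[c,s],[-s,c]])+[x,y],np.full(len(D),z)]
def seg(c,px,r=22):
    u,v=np.round(px).astype(int); im=cv2.cvtColor(c['image'],cv2.COLOR_RGB2LAB).astype(float)
    w=im[v-r:v+r,u-r:u+r]; bg=np.median(w.reshape(-1,3),0)
    m=np.zeros((480,640),np.float32); m[v-r:v+r,u-r:u+r]=np.linalg.norm(w-bg,axis=2)
    m=(m>25).astype(np.uint8); n,l,s,ce=cv2.connectedComponentsWithStats(m)
    i=min(range(1,n),key=lambda i:np.hypot(*(ce[i]-px))-0.1*s[i,4]); return l==i
def fit(c,px,z=0.008,m=None):
    m=seg(c,px) if m is None else m
    vs,us=np.nonzero(m); x0=toworld(c,[us.mean(),vs.mean()],z)[0]
    S=8; o=np.array([us.min()-6,vs.min()-6]); w,h=us.max()-o[0]+7,vs.max()-o[1]+7
    M=cv2.resize(m[o[1]:o[1]+h,o[0]:o[0]+w].astype(np.float32),None,fx=S,fy=S,interpolation=cv2.INTER_LINEAR)>.5
    def cost(p):
        I=np.zeros(M.shape,np.uint8)
        for zz in(z-.008,z): cv2.fillPoly(I,[np.round((topix(c,dpts(*p,zz))-o+.5)*S*16).astype(int)],1,shift=4)
        cv2.fillConvexPoly(I,cv2.convexHull(np.round(np.vstack([(topix(c,dpts(*p,zz))-o+.5)*S for zz in(z-.008,z)])).astype(np.int32)),1)
        return 1-(I.astype(bool)&M).sum()/(I.astype(bool)|M).sum()
    best=None
    for th in np.arange(0,2*np.pi,np.pi/4):
        r=minimize(cost,[x0[0],x0[1],th],method='Nelder-Mead',options=dict(initial_simplex=[[x0[0],x0[1],th],[x0[0]+.006,x0[1],th],[x0[0],x0[1]+.006,th],[x0[0],x0[1],th+.4]],maxiter=80))
        if best is None or r.fun<best.fun: best=r
    return np.r_[best.x[:2],(best.x[2]+np.pi)%(2*np.pi)-np.pi],1-best.fun,m.sum()
E
python3 - <<'E'
from h import *
for n,P in(('top',[(370,296),(423,305)]),('scene',[(320,208),(294,178)])):
    c=arm.read_camera(n)
    for p in P: print(n,fit(c,p))
    hsv=cv2.cvtColor(c['image'],cv2.COLOR_RGB2HSV)
    def big(m,k=1):
        nn,l,s,ce=cv2.connectedComponentsWithStats(m.astype(np.uint8)); i=np.argsort(-s[1:,4])[:k]+1; return [(l==j,ce[j],s[j,4]) for j in i]
    H,S,V=[hsv[:,:,i].astype(int) for i in range(3)]
    y=(H>20)&(H<35)&(S>150)&(V>120)
    for m,ce,s in big(y,4): print('yellow',ce,s,toworld(c,ce,.03).round(3))
    for m,ce,s in big(((H<6)|(H>174))&(S>190)&(V>90),4): print('red',ce,s,toworld(c,ce,.07).round(3),toworld(c,ce,.052).round(3))
    m,ce,s=big((H>50)&(H<75)&(S>120),1)[0]; q=cv2.boxPoints(cv2.minAreaRect(np.argwhere(m)[:,::-1].astype(np.int32))); print('tray',toworld(c,q,.016).round(3).tolist())
    for t in('carrier_bed',):
        m=arm.masks_of(t,n)[0]['pixels']&(S<40)&(V>130)
    b=(H>105)&(H<130)&(S>70)
    for m,ce,s in big(b,9): print('blue',ce.round(1),s,toworld(c,ce,.028).round(4))
    if n=='top':
        m=big((S<45)&(V>145)&(np.hypot(np.arange(640)[None]-300,np.arange(480)[:,None]-235)<75))[0][0]
        q=cv2.boxPoints(cv2.minAreaRect(np.argwhere(m)[:,::-1].astype(np.int32))); print('plate',q,toworld(c,q,.028).round(3).tolist())
E
python3 - <<'E'
import cv2
i=cv2.imread('pics/top0.png')[200:480,170:640]; i=cv2.convertScaleAbs(cv2.resize(i,None,fx=1.7,fy=1.7),alpha=1.8); cv2.imwrite('pics/c1.png',i)
E
```

```text
top (array([ 0.44687879, -0.16067617, -1.85507695]), np.float64(0.8949176861501283), np.int64(410))
top (array([ 0.42511503, -0.28661633, -1.36424844]), np.float64(0.8996053553645853), np.int64(422))
yellow [196.90350877 225.67105263] 228 [[0.612 0.243 0.03 ]]
yellow [383.62295082 236.7431694 ] 183 [[ 0.584 -0.193  0.03 ]]
yellow [212.58125 298.79375] 160 [[0.441 0.204 0.03 ]]
yellow [430.56 184.54] 50 [[ 0.707 -0.306  0.03 ]]
red [295.  272.5] 6 [[0.499 0.012 0.07 ]] [[0.5   0.013 0.052]]
red [296.         275.66666667] 3 [[0.492 0.01  0.07 ]] [[0.493 0.011 0.052]]
tray [[0.37, 0.42, 0.016], [0.598, 0.407, 0.016], [0.587, 0.285, 0.016], [0.359, 0.3, 0.016]]
blue [153.2 133.7] 2353 [[0.8342 0.3518 0.028 ]]
blue [ 63.9 149.9] 2245 [[0.7956 0.5631 0.028 ]]
blue [418.5 265.5] 381 [[ 0.5166 -0.2735  0.028 ]]
plate [[241.69786 277.16034]
 [249.01927 184.42256]
 [377.53406 194.56848]
 [370.21265 287.30627]] [[0.491, 0.137, 0.028], [0.71, 0.122, 0.028], [0.684, -0.181, 0.028], [0.466, -0.161, 0.028]]
scene (array([ 0.44550607, -0.16366487, -1.91993317]), np.float64(0.9255115089514067), np.i
[... 470 characters left out ...]
34 0.07 ]] [[0.811 0.02  0.052]]
red [224.5 322. ] 2 [[0.812 0.034 0.07 ]] [[0.806 0.019 0.052]]
red [214.5 322.5] 2 [[0.825 0.024 0.07 ]] [[0.819 0.009 0.052]]
tray [[0.593, 0.288, 0.016], [0.317, 0.289, 0.016], [0.373, 0.423, 0.016], [0.62, 0.406, 0.016]]
blue [265.8  21.1] 8133 [[-0.0822 -1.1033  0.028 ]]
blue [352.2 351.9] 6335 [[0.6719 0.1916 0.028 ]]
blue [263.2 195.1] 298 [[ 0.5339 -0.2533  0.028 ]]
blue [519.9  25.2] 93 [[-0.7362 -0.4702  0.028 ]]
blue [637.1   5.1] 53 [[-1.2619 -0.2986  0.028 ]]
blue [191.4  97.9] 37 [[ 0.4219 -0.7627  0.028 ]]
blue [315.  10.] 1 [[-0.2871 -1.0706  0.028 ]]
blue [315.   3.] 1 [[-0.3361 -1.1302  0.028 ]]
blue [627.  42.] 1 [[-0.8874 -0.1465  0.028 ]]
```

View pics/c1.png

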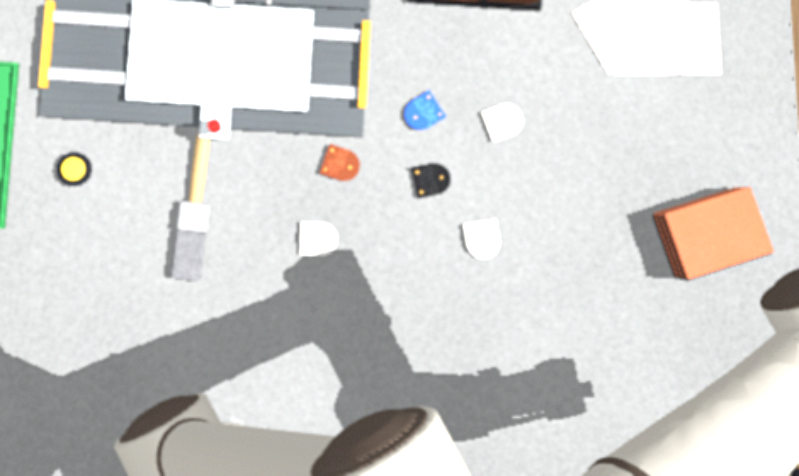

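```bash
cat >> h.py <<'E'
def plan(x,y,z,yaw):
    s=arm.get_state(); Rm=rot(s['eef_rot']); p=np.array(s['position'])
    best=None
    for k in(-1,0,1):
        yy=np.array([np.cos(yaw+k*np.pi),np.sin(yaw+k*np.pi),0]); zz=np.array([0,0,-1.]); T=np.c_[np.cross(yy,zz),yy,zz]
        rv=R.from_matrix(Rm.T@T).as_rotvec()
        q6=s['joint_positions'][5]
        if best is None or np.linalg.norm(rv)<np.linalg.norm(best[0]): best=(rv,T)
    rv,T=best; d=np.array([x,y,z])-p
    print('pos',p.round(4),'q6',round(s['joint_positions'][5],2),'F',np.round(s['contact_force'],1),'gap',round(s['finger_gap'],4),'t',round(s['t'],1))
    print(' turn/0.1 (tool):',(rv/.1).round(2),' shift/0.3 after turn:',(T.T@d/.3).round(4),' before turn:',(Rm.T@d/.3).round(4))
E
python3 - <<'E'
from h import *
c=arm.read_camera('top')
im=cv2.cvtColor(c['image'],cv2.COLOR_RGB2LAB).astype(int)
m=np.zeros((480,640),np.uint8); w=im[205:262,245:355]; m[205:262,245:355]=(w[:,:,2]<np.median(w[:,:,2])-7)
cs,_=cv2.findContours(m,cv2.RETR_EXTERNAL,cv2.CHAIN_APPROX_NONE)
for k in cs:
    if cv2.contourArea(k)>60:
        r=cv2.minAreaRect(k); print(r, toworld(c,r[0],.028).round(4))
        q=toworld(c,cv2.boxPoints(r),.028); print(np.linalg.norm(q[1]-q[0]),np.linalg.norm(q[2]-q[1]),q.round(3)[:,:2].tolist())
plan(.497,.011,.15,np.pi/2-.064)
E
```

```text
((270.9336242675781, 224.99559020996094), (25.144182205200195, 22.217344284057617), 3.814074993133545) [[0.6131 0.07   0.028 ]]
0.05258754886880723 0.059124779240951886 [[0.589, 0.101], [0.642, 0.098], [0.637, 0.039], [0.585, 0.042]]
pos [ 0.1387 -0.6094  0.2226] q6 -0.26 F [-0.7 -0.2 -0.6] gap 0.0869 t 0.9
 turn/0.1 (tool): [-0.   -0.    2.88]  shift/0.3 after turn: [-1.0596  2.1401  0.2419]  before turn: [-1.6235  1.7513  0.2418]
```

>>> drive_tool(
  increments=[
    [0,0,0,0,0,0.96,1],
    [0,0,0,0,0,0.96,1],
    [0,0,0,0,0,0.96,1],
    [-0.0757,0.1529,0.0173,0,0,0,1],
    [-0.0757,0.1529,0.0173,0,0,0,1],
    [-0.0757,0.1529,0.0173,0,0,0,1],
    [-0.0757,0.1529,0.0173,0,0,0,1],
    [-0.0757,0.1529,0.0173,0,0,0,1],
    [-0.0757,0.1529,0.0173,0,0,0,1],
    [-0.0757,0.1529,0.0173,0,0,0,1],
    [-0.0757,0.1529,0.0173,0,0,0,1],
    [-0.0757,0.1529,0.0173,0,0,0,1],
    [-0.0757,0.1529,0.0173,0,0,0,1],
    [-0.0757,0.1529,0.0173,0,0,0,1],
    [-0.0757,0.1529,0.0173,0,0,0,1],
    [-0.0757,0.1529,0.0173,0,0,0,1],
    [-0.0757,0.1529,0.0173,0,0,0,1],
    [0,0,0,0,0,0,0.2],
  ],
  squeeze=20,
)

```text
t: 3.2
position: [0.4989, 0.0137, 0.1495]
eef_rot: [0.095, 3.14, -0.0]
contact_force: [-0.6, -0.6, 0.3]
finger_gap: 0.0821
finger_force: 0.0
```

```bash
python3 - <<'E'
from h import *
plan(.497,.011,.042,np.pi/2-.064)
c=snap('top','t1.png')
for d in arm.masks_of('lift1','top'): print(round(d['conf'],2),np.round(d['position']),d['pixels'].sum(),c['image'][d['pixels']].mean(0).round())
E
```

```text
pos [0.4989 0.0137 0.1495] q6 -1.98 F [-0.6 -0.6  0.3] gap 0.0821 t 3.2
 turn/0.1 (tool): [-0.    0.01  0.04]  shift/0.3 after turn: [ 0.0056 -0.0092  0.3584]  before turn: [ 0.0058 -0.0092  0.3584]
0.95 [465. 269.] 344 [204. 203. 201.]
0.85 [424. 305.] 358 [48. 46. 45.]
0.84 [368. 297.] 391 [134.  80.  59.]
0.82 [456. 341.] 378 [200. 198. 195.]
0.59 [415. 264.] 353 [ 67. 105. 177.]
0.55 [357. 342.] 398 [197. 195. 192.]
```

View pics/t1.png

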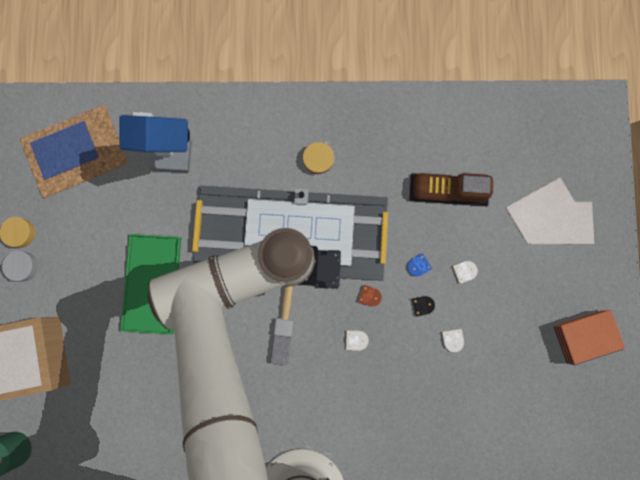

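The view is now clear: only two lifts are present, reddish at (370,296) and black at (423,305). I'll lower the gripper over the handle and grip it.

>>> drive_tool(
  increments=[
    [0.0028,-0.0046,0.12,0,0,0,0.2],
    [0.0028,-0.0046,0.12,0,0,0,0.2],
    [0,0,0.118,0,0,0,0.2],
    [0,0,0,0,0,0,-1],
    [0,0,0,0,0,0,-1],
    [0,0,0,0,0,0,-1],
    [0,0,0,0,0,0,-1],
    [0,0,0,0,0,0,-1],
  ],
  squeeze=20,
)

```text
t: 4.3
position: [0.4962, 0.0088, 0.0437]
eef_rot: [0.1, 3.138, 0.001]
contact_force: [-1.3, 1.0, 6.0]
finger_gap: 0.0176
finger_force: 20.0
```

>>> drive_tool(
  increments=[
    [0,-0.03,-0.004,0,0,0,-1],
    [0,-0.03,0,0,0,0,-1],
    [0,-0.03,0,0,0,0,-1],
    [0,-0.03,0,0,0,0,-1],
    [0,-0.03,0,0,0,0,-1],
    [0,-0.03,0,0,0,0,-1],
    [0,-0.01,0,0,0,0,-1],
    [0,0,0,0,0,0,-1],
  ],
)

```text
t: 5.3
position: [0.4923, -0.0488, 0.0438]
eef_rot: [0.101, 3.139, 0.0]
contact_force: [5.1, 0.7, -3.9]
finger_gap: 0.0174
finger_force: 20.0
```

```bash
python3 - <<'E'
from h import *
plan(.497,.011,.042,np.pi/2-.064)
E
```

```text
pos [ 0.4923 -0.0488  0.0438] q6 -1.87 F [ 5.1  0.7 -3.9] gap 0.0174 t 5.3
 turn/0.1 (tool): [ 0.    0.01 -0.  ]  shift/0.3 after turn: [-0.003   0.1998  0.0058]  before turn: [-0.0029  0.1998  0.0059]
```

>>> drive_tool(
  increments=[
    [-0.004,-0.02,0,0,0,0,-1],
    [0,-0.02,0,0,0,0,-1],
    [0,0,0,0,0,0,-1],
  ],
)

```text
t: 5.68
position: [0.4915, -0.0604, 0.0437]
eef_rot: [-0.102, -3.139, -0.001]
contact_force: [0.3, 6.4, 0.2]
finger_gap: 0.0175
finger_force: 20.0
```

>>> drive_tool(
  increments=[
    [0,-0.013,0,0,0,0,-1],
    [0,0,0,0,0,0,-1],
  ],
)

```text
t: 5.92
position: [0.4916, -0.0606, 0.0437]
eef_rot: [0.103, 3.139, 0.009]
contact_force: [-2.1, 24.4, 2.1]
finger_gap: 0.0175
finger_force: 20.0
```

>>> drive_tool(
  increments=[
    [0,-0.013,0,0,0,0,-1],
    [0,0,0,0,0,0,-1],
  ],
)

```text
t: 6.18
position: [0.4915, -0.0619, 0.0437]
eef_rot: [0.104, 3.138, 0.014]
contact_force: [-4.2, 41.2, 5.5]
finger_gap: 0.0198
finger_force: 20.0
```

>>> drive_tool(
  increments=[
    [0,-0.013,0,0,0,0,-1],
    [0,0,0,0,0,0,-1],
  ],
)

```text
t: 6.42
position: [0.4913, -0.0656, 0.0436]
eef_rot: [0.103, 3.138, 0.014]
contact_force: [-4.3, 39.8, 4.4]
finger_gap: 0.027
finger_force: 20.0
```

>>> drive_tool(
  increments=[
    [0,0.012,0,0,0,0,-1],
    [0,0.012,0,0,0,0,-1],
    [0,0,0,0,0,0,-1],
  ],
)

```text
t: 6.8
position: [0.4916, -0.0607, 0.0437]
eef_rot: [0.101, 3.139, 0.008]
contact_force: [-2.3, 27.4, 2.3]
finger_gap: 0.0174
finger_force: 20.0
```

>>> drive_tool(
  increments=[
    [0,0.018,0,0,0,0,-1],
    [0,0,0,0,0,0,-0.3],
    [0,0,0,0,0,0,0.2],
    [0,0,0,0,0,0,0.2],
    [0,0,-0.15,0,0,0,0.2],
    [0,0,-0.15,0,0,0,0.2],
    [0,0,-0.06,0,0,0,0.2],
  ],
)

```text
t: 7.68
position: [0.4931, -0.06, 0.1545]
eef_rot: [0.101, 3.136, 0.001]
contact_force: [0.2, 1.1, -1.1]
finger_gap: 0.052
finger_force: 0.0
```

```bash
python3 - <<'E'
from h import *
for n in('top','scene'):
    c=snap(n,n+'2.png')
    for d in arm.masks_of('lift1',n):
        k=c['image'][d['pixels']].mean(0)
        if k[2]<75: print(n,round(d['conf'],2),np.round(d['position']),k.round(),fit(c,d['position']),fit(c,d['position'],m=d['pixels']))
plan(.446,-.162,.10,-.32)
E
```

```text
top 0.68 [424. 303.] [48. 46. 45.] (array([ 0.42476628, -0.28527311, -1.39161728]), np.float64(0.8987327783098799), np.int64(423)) (array([ 0.42491572, -0.28638845, -1.32141214]), np.float64(0.9230580840034287), np.int64(357))
top 0.61 [366. 297.] [134.  78.  56.] (array([ 0.45993083, -0.15744303, -3.07476643]), np.float64(0.43042601462062013), np.int64(867)) (array([ 0.4446683 , -0.16173443, -1.93294305]), np.float64(0.7894693269310373), np.int64(304))
scene 0.77 [319. 208.] [120.  66.  46.] (array([ 0.49812863, -0.14544214, -2.19350858]), np.float64(0.3088640361065941), np.int64(893)) (array([ 0.44406203, -0.1660069 , -1.90999754]), np.float64(0.9435775982167734), np.int64(334))
scene 0.63 [296. 178.] [48. 45. 43.] (array([ 0.42367503, -0.28954764, -1.35802189]), np.float64(0.8879939592247672), np.int64(310)) (array([ 0.42306311, -0.29041277, -1.3513697 ]), np.float64(0.9438405797101449), np.int64(263))
pos [ 0.4914 -0.0599  0.1511] q6 -1.84 F [ 0.1  0.4 -0.8] gap 0.0527 t 7.9
 turn/0.1 (tool): [ 1.000e-02 -1.000e-02 -1.316e+01]  shift/0.3 after turn: [0.3707 0.0367 0.1704]  before turn: [ 0.1289 -0.3495  0.1705]
```

View pics/scene2.png

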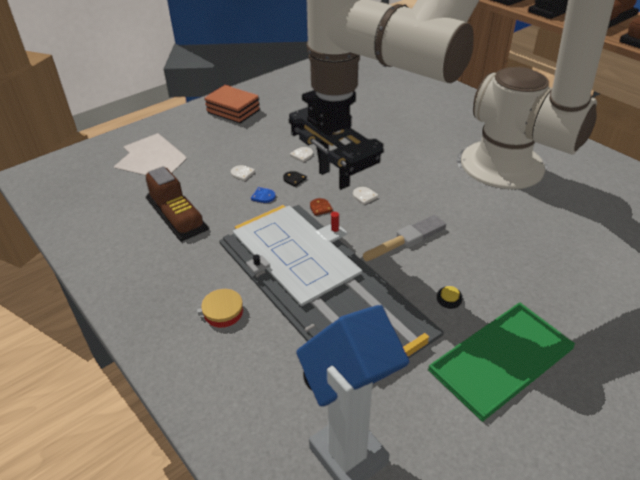

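>>> drive_tool(
  increments=[
    [0,0,0,0,0,-1,0.3],
    [0,0,0,0,0,-1,0.3],
    [0,0,0,0,0,-1,0.3],
    [0,0,0,0,0,-1,0.3],
    [0,0,0,0,0,-1,0.3],
    [0,0,0,0,0,-1,0.3],
    [0,0,0,0,0,-1,0.3],
    [0,0,0,0,0,-1,0.3],
    [0,0,0,0,0,-1,0.3],
    [0,0,0,0,0,-1,0.3],
    [0,0,0,0,0,-1,0.3],
    [0,0,0,0,0,-1,0.3],
    [0,0,0,0,0,-1,0.3],
    [0.174,0.017,0.08,0,0,0,0.3],
    [0.173,0.017,0.08,0,0,0,0.3],
    [0,0,0.13,0,0,0,0.3],
    [0,0,0.04,0,0,0,0.3],
    [0,0,0,0,0,0,0.3],
  ],
)

```text
t: 10.12
position: [0.4478, -0.1544, 0.0517]
eef_rot: [1.819, -2.558, -0.003]
contact_force: [0.3, 0.3, -0.3]
finger_gap: 0.0564
finger_force: 0.0
```

```bash
python3 - <<'E'
from h import *
plan(.448,-.155,.004,-.33)
E
```

```text
pos [ 0.4478 -0.1544  0.0517] q6 -0.35 F [ 0.3  0.3 -0.3] gap 0.0564 t 10.1
 turn/0.1 (tool): [ 0.03 -0.01 -0.04]  shift/0.3 after turn: [ 0.0017 -0.0012  0.1589]  before turn: [ 0.0015 -0.0017  0.1589]
```

>>> drive_tool(
  increments=[
    [0,0,0.1,0,0,0,0.3],
    [0,0,0.04,0,0,0,0.3],
    [0,0,0.019,0,0,0,0.3],
    [0,0,0,0,0,0,0.3],
    [0,0,0,0,0,0,-1],
    [0,0,0,0,0,0,-1],
    [0,0,0,0,0,0,-1],
  ],
  squeeze=25,
)

```text
t: 11.0
position: [0.4501, -0.1546, 0.0058]
eef_rot: [-1.819, 2.558, -0.004]
contact_force: [0.2, -0.4, 1.2]
finger_gap: 0.0433
finger_force: 25.0
```

>>> drive_tool(
  increments=[
    [0,0,0,0,0,0,0.2],
    [0,0,0.013,0,0,0,0.2],
    [0,0,0,0,0,0,0.2],
    [0,0,0,0,0,0,-1],
    [0,0,0,0,0,0,-1],
    [0,0,0,0,0,0,-1],
  ],
)

```text
t: 11.75
position: [0.4482, -0.1546, 0.0011]
eef_rot: [1.82, -2.561, -0.0]
contact_force: [-0.1, -0.3, -0.6]
finger_gap: 0.0434
finger_force: 25.0
```

```bash
python3 - <<'E'
from h import *
plan(.448,-.155,.004,-.33)
c=arm.read_camera('top')
im=cv2.cvtColor(c['image'],cv2.COLOR_RGB2HSV).astype(int)
H,S=im[:,:,0],im[:,:,1]
m=((H>100)&(H<130)&(S>50)).astype(np.uint8); m[:200]=0;m[262:]=0;m[:,:260]=0;m[:,400:]=0
cs,_=cv2.findContours(m,cv2.RETR_EXTERNAL,cv2.CHAIN_APPROX_NONE)
for k in cs:
    if len(k)>25:
        r=cv2.minAreaRect(k);q=toworld(c,cv2.boxPoints(r),.028); print(np.round(r[0],1),toworld(c,r[0],.028).round(4),np.linalg.norm(q[1]-q[0]).round(4),np.linalg.norm(q[2]-q[1]).round(4),np.round(r[2],1))
E
```

```text
pos [ 0.4482 -0.1546  0.0011] q6 -0.35 F [-0.1 -0.3 -0.6] gap 0.0434 t 11.8
 turn/0.1 (tool): [ 0.   -0.   -0.05]  shift/0.3 after turn: [ 0.0016  0.0003 -0.0098]  before turn: [ 0.0016  0.0003 -0.0098]
```

```bash
python3 - <<'E'
from h import *
for n,f,x0,x1,y0,y1 in(('scene','scene2.png',240,355,212,300),('top','top2.png',270,380,200,262)):
    c=arm.read_camera(n); L=cv2.cvtColor(cv2.imread('pics/'+f),cv2.COLOR_BGR2LAB).astype(int)[y0:y1,x0:x1,2]
    m=(L<np.median(L[L>0])-8).astype(np.uint8)
    cs,_=cv2.findContours(m,cv2.RETR_EXTERNAL,cv2.CHAIN_APPROX_NONE)
    for k in cs:
        if cv2.contourArea(k)>100:
            k=(k.reshape(-1,2)+[x0,y0]); w=toworld(c,k,.028)[:,:2].astype(np.float32)
            r=cv2.minAreaRect(w*1000); print(n,cv2.contourArea(k.astype(np.int32)),np.round(r[0],1),np.round(r[1],1),round(r[2],1))
E
python3 - <<'E'
from h import *
for n,f,x0,x1,y0,y1 in(('scene','scene2.png',245,345,215,298),('top','top2.png',285,375,208,258)):
    c=arm.read_camera(n); L=cv2.imread('pics/'+f).astype(int)[y0:y1,x0:x1]
    g=L[:,:,0]-L[:,:,2]; print(n,np.percentile(g,[5,50,90,95,98]))
    for th in(15,25,35):
        m=(g>np.median(g)+th).astype(np.uint8); m=cv2.morphologyEx(m,cv2.MORPH_CLOSE,np.ones((3,3)))
        cs,_=cv2.findContours(m,cv2.RETR_EXTERNAL,cv2.CHAIN_APPROX_NONE)
        for k in cs:
            if cv2.contourArea(k)>100:
                k=(k.reshape(-1,2)+[x0,y0]); w=toworld(c,k,.028)[:,:2].astype(np.float32)
                r=cv2.minAreaRect(w*1000); print(th,np.round(r[0],1),np.round(r[1],1),round(r[2],1))
E
```

```text
scene [-5.  0.  4. 16. 25.]
15 [602.8 -69.2] [192.2  54.2] 86.2
top [-21.   7.  20.  28.  34.]
15 [604.  -66.1] [191.2  54.3] 85.9
```

>>> drive_tool(
  increments=[
    [0,0,-0.08,0,0,0,-1],
    [0,0,-0.15,0,0,0,-1],
    [0,0,-0.08,0,0,0,-1],
    [0,0,0,0,0,0,-1],
  ],
)

```text
t: 12.5
position: [0.4497, -0.1546, 0.0959]
eef_rot: [-1.818, 2.557, -0.005]
contact_force: [0.2, 0.5, -0.2]
finger_gap: 0.0438
finger_force: 25.0
```

```bash
python3 - <<'E'
from h import *
plan(.604,-.0595,.0305,-.067)
E
```

```text
pos [ 0.4497 -0.1546  0.0959] q6 -0.35 F [ 0.2  0.5 -0.2] gap 0.0438 t 12.5
 turn/0.1 (tool): [-0.05  0.01 -2.68]  shift/0.3 after turn: [-0.3506 -0.492   0.2181]  before turn: [-0.468  -0.3806  0.2207]
```

>>> drive_tool(
  increments=[
    [0,0,0,0,0,-0.9,-1],
    [0,0,0,0,0,-0.9,-1],
    [0,0,0,0,0,-0.88,-1],
    [-0.0876,-0.123,0,0,0,0,-1],
    [-0.0876,-0.123,0,0,0,0,-1],
    [-0.0876,-0.123,0,0,0,0,-1],
    [-0.0876,-0.123,0,0,0,0,-1],
    [0,0,0.1,0,0,0,-1],
    [0,0,0.05,0,0,0,-1],
    [0,0,0,0,0,0,-1],
    [0,0,0,0,0,0,-1],
  ],
)

```text
t: 13.88
position: [0.6028, -0.0599, 0.0496]
eef_rot: [-2.145, 2.294, -0.001]
contact_force: [-1.1, 0.4, -0.7]
finger_gap: 0.0436
finger_force: 25.0
```

```bash
python3 - <<'E'
from h import *
plan(.604,-.0595,.0305,-.067)
E
```

```text
pos [ 0.6028 -0.0599  0.0496] q6 -0.24 F [-1.1  0.4 -0.7] gap 0.0436 t 13.9
 turn/0.1 (tool): [-0.01 -0.   -0.  ]  shift/0.3 after turn: [-0.0017 -0.0038  0.0638]  before turn: [-0.0017 -0.0038  0.0638]
```

>>> drive_tool(
  increments=[
    [-0.0017,-0.0038,0.04,0,0,0,-1],
    [0,0,0.016,0,0,0,-1],
    [0,0,0.004,0,0,0,-1],
    [0,0,0,0,0,0,-1],
  ],
)

```text
t: 14.38
position: [0.6039, -0.0592, 0.0311]
eef_rot: [-2.146, 2.295, -0.0]
contact_force: [-0.6, 0.2, -1.0]
finger_gap: 0.0438
finger_force: 25.0
```

>>> drive_tool(
  increments=[
    [0,0,0,0,0,0,0.15],
    [0,0,0,0,0,0,0.3],
    [0,0,-0.04,0,0,0,0.3],
    [0,0,-0.15,0,0,0,0.3],
    [0,0,-0.1,0,0,0,0.3],
    [0,0,0,0,0,0,0.3],
  ],
)

```text
t: 15.12
position: [0.606, -0.059, 0.1223]
eef_rot: [-2.142, 2.289, -0.008]
contact_force: [-0.4, 0.4, -1.0]
finger_gap: 0.0568
finger_force: 0.0
```

```bash
python3 - <<'E'
from h import *
c=arm.read_camera('scene')
for n in('scene','top'):
  c=arm.read_camera(n)
  for d in arm.masks_of('lift1',n):
    k=c['image'][d['pixels']].mean(0)
    if k[2]<75:
        print(n,round(d['conf'],2),np.round(d['position']),k.round(),[fit(c,d['position'],z=z,m=d['pixels']) for z in(.008,.036)])
plan(.4245+.008*-.22,-.288+.0078,.05,.225)
E
```

```text
scene 0.56 [289. 251.] [128.  70.  47.] [(array([ 0.58574902, -0.09650114, -1.60728468]), np.float64(0.9287624788095686), np.int64(392)), (array([ 0.60242588, -0.07177198, -1.59695096]), np.float64(0.8898299053448153), np.int64(392))]
scene 0.44 [296. 182.] [48. 42. 35.] [(array([ 0.41647673, -0.24929539,  1.66746782]), np.float64(0.23279479647503143), np.int64(39)), (array([ 0.44943411, -0.21372937,  1.35578187]), np.float64(0.21655992680695335), np.int64(39))]
top 0.71 [422. 303.] [49. 48. 46.] [(array([ 0.42451933, -0.28702342, -1.35673369]), np.float64(0.9581117830904736), np.int64(374)), (array([ 0.42430337, -0.28172702, -1.36892047]), np.float64(0.9407518441087137), np.int64(374))]
top 0.55 [319. 231.] [131.  71.  49.] [(array([ 0.62303434, -0.02731483,  1.58609749]), np.float64(0.08290360967869892), np.int64(8)), (array([ 0.61833731, -0.02578119,  1.62337948]), np.float64(0.08194112967382661), np.int64(8))]
pos [ 0.603  -0.0592  0.1171] q6 -0.24 F [-0.  -0.3 -0.3] gap 0.0562 t 15.4
 turn/0.1 (tool): [ 0.02  0.   -2.92]  shift/0.3 after turn: [0.584  0.7502 0.2235]  before turn: [0.7752 0.5496 0.225 ]
```

>>> drive_tool(
  increments=[
    [0,0,0,0,0,-0.94,0.3],
    [0,0,0,0,0,-0.94,0.3],
    [0,0,0,0,0,-0.94,0.3],
    [0.0973,0.125,0,0,0,0,0.3],
    [0.0973,0.125,0,0,0,0,0.3],
    [0.0973,0.125,0,0,0,0,0.3],
    [0.0973,0.125,0,0,0,0,0.3],
    [0.0973,0.125,0,0,0,0,0.3],
    [0.0973,0.125,0.05,0,0,0,0.3],
    [0,0,0.1,0,0,0,0.3],
    [0,0,0.07,0,0,0,0.3],
    [0,0,0,0,0,0,0.3],
    [0,0,0,0,0,0,0.3],
  ],
)

```text
t: 17.0
position: [0.4218, -0.2784, 0.0524]
eef_rot: [2.447, -1.97, 0.001]
contact_force: [-0.4, -1.0, -0.4]
finger_gap: 0.0567
finger_force: 0.0
```

```bash
python3 - <<'E'
from h import *
plan(.4226,-.280,.002,.215)
for n in('scene','top'):
  c=arm.read_camera(n)
  for d in arm.masks_of('lift1',n):
    k=c['image'][d['pixels']].mean(0)
    if k[2]<75:
        print(n,round(d['conf'],2),np.round(d['position']),k.round(),[fit(c,d['position'],z=z,m=d['pixels'])[:2] for z in(.008,.036)])
E
```

```text
pos [ 0.4218 -0.2784  0.0524] q6 0.48 F [-0.4 -1.  -0.4] gap 0.0567 t 17.0
 turn/0.1 (tool): [-0.   -0.    0.01]  shift/0.3 after turn: [ 0.0059 -0.0013  0.168 ]  before turn: [ 0.0058 -0.0013  0.168 ]
scene 0.89 [290. 250.] [126.  73.  53.] [(array([ 0.58265874, -0.09603056, -1.62190193]), np.float64(0.9427180966113915)), (array([ 0.59994962, -0.07047836, -1.63767329]), np.float64(0.9609278749691998))]
scene 0.53 [295. 178.] [46. 43. 40.] [(array([ 0.42289954, -0.29143158, -1.32782552]), np.float64(0.8754641530991145)), (array([ 0.44530876, -0.2602312 , -1.32082693]), np.float64(0.8149643957912637))]
top 0.57 [327. 229.] [138.  81.  61.] [(array([ 0.60668638, -0.06802003, -1.66412655]), np.float64(0.953945999916795)), (array([ 0.60297504, -0.06734745, -1.66444676]), np.float64(0.9587907586432902))]
```

Red is well placed. Next I'll grip the black one.

>>> drive_tool(
  increments=[
    [0.006,-0.0013,0.11,0,0,0,0.3],
    [0,0,0.04,0,0,0,0.3],
    [0,0,0.019,0,0,0,0.3],
    [0,0,0,0,0,0,0.3],
    [0,0,0,0,0,0,0.3],
  ],
)

```text
t: 17.82
position: [0.4227, -0.2801, 0.0021]
eef_rot: [-2.447, 1.97, -0.002]
contact_force: [0.0, -0.8, 1.1]
finger_gap: 0.0565
finger_force: 0.0
```

>>> drive_tool(
  increments=[
    [0,0,0,0,0,0,-1],
    [0,0,0,0,0,0,-1],
    [0,0,0,0,0,0,-1],
  ],
)

```text
t: 18.2
position: [0.4223, -0.28, 0.0018]
eef_rot: [-2.447, 1.97, -0.001]
contact_force: [-0.4, 0.0, 2.7]
finger_gap: 0.0433
finger_force: 25.0
```

>>> drive_tool(
  increments=[
    [0,0,-0.08,0,0,0,-1],
    [0,0,-0.15,0,0,0,-1],
    [0,0,-0.1,0,0,0.94,-1],
    [0,0,0,0,0,0.94,-1],
    [0,0,0,0,0,0.94,-1],
    [-0.1107,-0.1109,0,0,0,0,-1],
    [-0.1107,-0.1109,0,0,0,0,-1],
    [-0.1107,-0.1109,0,0,0,0,-1],
    [-0.1107,-0.1109,0,0,0,0,-1],
    [-0.1107,-0.1109,0,0,0,0,-1],
    [0,0,0.1,0,0,0,-1],
    [0,0,0.06,0,0,0,-1],
    [0,0,0,0,0,0,-1],
    [0,0,0,0,0,0,-1],
  ],
)

```text
t: 19.95
position: [0.5997, -0.1256, 0.0531]
eef_rot: [-2.145, 2.294, -0.002]
contact_force: [-0.0, -0.4, 0.5]
finger_gap: 0.0435
finger_force: 25.0
```

```bash
python3 - <<'E'
from h import *
plan(.5995,-.1255,.0315,-.067)
E
```

```text
pos [ 0.5997 -0.1256  0.0531] q6 -0.12 F [-0.  -0.4  0.5] gap 0.0435 t 19.9
 turn/0.1 (tool): [-0.01 -0.    0.  ]  shift/0.3 after turn: [-0.0001  0.0008  0.0721]  before turn: [-0.0002  0.0009  0.0721]
```

>>> drive_tool(
  increments=[
    [0,0,0.045,0,0,0,-1],
    [0,0,0.02,0,0,0,-1],
    [0,0,0.007,0,0,0,-1],
    [0,0,0,0,0,0,-1],
  ],
)

```text
t: 20.45
position: [0.5992, -0.1254, 0.0307]
eef_rot: [2.146, -2.294, -0.0]
contact_force: [0.5, 0.0, -0.2]
finger_gap: 0.0436
finger_force: 25.0
```

>>> drive_tool(
  increments=[
    [0,0,0,0,0,0,0.15],
    [0,0,0,0,0,0,0.3],
    [0,0,-0.04,0,0,0,0.3],
    [0,0,-0.15,0,0,0,0.3],
    [0,0,-0.15,0,0,0,0.3],
    [0.15,0.1,0,0,0,0,0.3],
    [0.15,0.1,0,0,0,0,0.3],
    [0.15,0.1,0,0,0,0,0.3],
    [0.15,0.1,0,0,0,0,0.3],
    [0,0,0,0,0,0,0.3],
  ],
)

```text
t: 21.7
position: [0.4653, -0.2992, 0.1339]
eef_rot: [-2.14, 2.3, -0.001]
contact_force: [0.2, 0.2, -0.3]
finger_gap: 0.0566
finger_force: 0.0
```

```bash
python3 - <<'E'
from h import *
for n in('scene','top'):
  c=snap(n,n+'3.png')
  for d in arm.masks_of('lift1',n):
    k=c['image'][d['pixels']].mean(0)
    if k[2]<75:
        print(n,round(d['conf'],2),np.round(d['position']),k.round(),[fit(c,d['position'],z=z,m=d['pixels'])[:2] for z in(.008,.036)])
plan(.4915,-.0595,.12,np.pi/2-.067)
E
```

```text
scene 0.76 [290. 250.] [125.  69.  48.] [(array([ 0.58384639, -0.0945229 , -1.65365283]), np.float64(0.9610519678029601)), (array([ 0.60130287, -0.06945666, -1.67341068]), np.float64(0.9419985775248934))]
scene 0.68 [273. 232.] [52. 50. 47.] [(array([ 0.57964065, -0.16496405, -1.61328714]), np.float64(0.9584122539734826)), (array([ 0.59686456, -0.13777065, -1.63359882]), np.float64(0.9347107438016529))]
top 0.58 [325. 227.] [138.  83.  63.] [(array([ 0.60690507, -0.06645292, -1.7081322 ]), np.float64(0.9357388597640891)), (array([ 0.60329312, -0.06540299, -1.67027255]), np.float64(0.9426751592356688))]
pos [ 0.4682 -0.2965  0.1334] q6 0.21 F [-0.4 -0.4 -0.8] gap 0.0566 t 21.9
 turn/0.1 (tool): [-1.00e-02 -1.00e-02 -1.57e+01]  shift/0.3 after turn: [ 0.0245 -0.7936  0.0446]  before turn: [-0.7935 -0.0252  0.0444]
```

View pics/top3.png

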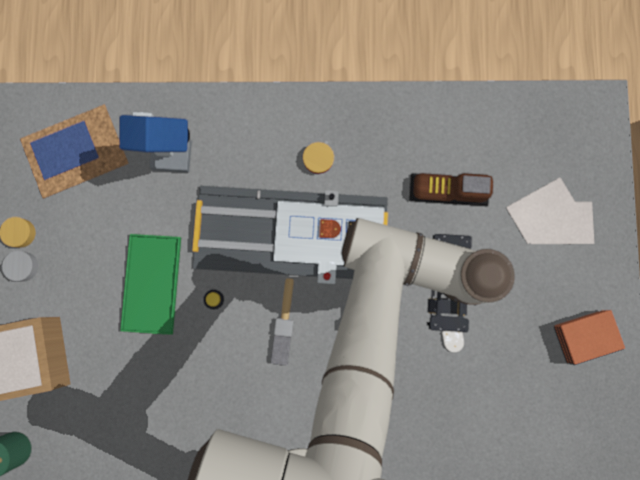

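Both lifts lie on their places (the reddish one at (328,229), the black one partly hidden by the arm). I'll go back to the handle.

>>> drive_tool(
  increments=[
    [0,0,0,0,0,0.98,0.2],
    [0,0,0,0,0,0.98,0.2],
    [0,0,0,0,0,0.98,0.2],
    [0,0,0,0,0,0.98,0.2],
    [0,0,0,0,0,0.98,0.2],
    [0,0,0,0,0,0.98,0.2],
    [0,0,0,0,0,0.98,0.2],
    [0,0,0,0,0,0.98,0.2],
    [0,0,0,0,0,0.98,0.2],
    [0,0,0,0,0,0.98,0.2],
    [0,0,0,0,0,0.98,0.2],
    [0,0,0,0,0,0.98,0.2],
    [0,0,0,0,0,0.98,0.2],
    [0,0,0,0,0,0.98,0.2],
    [0,0,0,0,0,0.98,0.2],
    [0,0,0,0,0,0.98,0.2],
    [-0.012,0.159,0,0,0,0,0.2],
    [-0.013,0.159,0,0,0,0,0.2],
    [0,0.159,0,0,0,0,0.2],
    [0,0.159,0,0,0,0,0.2],
  ],
)

```text
t: 24.4
position: [0.4879, -0.1043, 0.1331]
eef_rot: [0.097, 3.139, 0.0]
contact_force: [0.5, 0.4, -0.4]
finger_gap: 0.0522
finger_force: 0.0
```

>>> drive_tool(
  increments=[
    [0,0.157,0,0,0,0,0.2],
    [0,0,0,0,0,0,0.2],
    [0,0,0,0,0,0,0.2],
  ],
)

```text
t: 24.78
position: [0.4904, -0.0591, 0.1329]
eef_rot: [0.097, 3.14, -0.0]
contact_force: [0.4, -0.3, -0.5]
finger_gap: 0.0524
finger_force: 0.0
```

```bash
python3 - <<'E'
from h import *
plan(.4915,-.0595,.044,np.pi/2-.067)
E
```

```text
pos [ 0.4904 -0.0591  0.1329] q6 -1.84 F [ 0.4 -0.3 -0.5] gap 0.0524 t 24.8
 turn/0.1 (tool): [-0.    0.    0.05]  shift/0.3 after turn: [-0.0036 -0.001   0.2963]  before turn: [-0.0036 -0.001   0.2963]
```

>>> drive_tool(
  increments=[
    [-0.0036,0,0.15,0,0,0,0.2],
    [0,0,0.12,0,0,0,0.2],
    [0,0,0.024,0,0,0,0.2],
    [0,0,0,0,0,0,0.2],
    [0,0,0,0,0,0,-1],
    [0,0,0,0,0,0,-1],
    [0,0,0,0,0,0,-1],
    [0,0,0,0,0,0,-1],
  ],
  squeeze=20,
)

```text
t: 25.78
position: [0.4914, -0.06, 0.0449]
eef_rot: [0.101, 3.139, 0.0]
contact_force: [-0.3, 0.3, -0.9]
finger_gap: 0.0199
finger_force: 0.0
```

>>> drive_tool(
  increments=[
    [0,0.01,0,0,0,0,-1],
    [0,0.01,0,0,0,0,-1],
    [0,0.015,0,0,0,0,-1],
    [0,0.02,0,0,0,0,-1],
    [0,0.03,0,0,0,0,-1],
    [0,0.03,0,0,0,0,-1],
    [0,0.03,0,0,0,0,-1],
    [0,0.03,0,0,0,0,-1],
    [0,0.03,0,0,0,0,-1],
    [0,0.03,0,0,0,0,-1],
    [0,0.03,0,0,0,0,-1],
    [0,0.03,0,0,0,0,-1],
    [0,0.03,0,0,0,0,-1],
    [0,0.03,0,0,0,0,-1],
    [0,0.03,0,0,0,0,-1],
    [0,0.03,0,0,0,0,-1],
    [0,0.03,0,0,0,0,-1],
    [0,0.03,0,0,0,0,-1],
    [0,0.03,0,0,0,0,-1],
    [0,0,0,0,0,0,-1],
  ],
)

```text
t: 28.28
position: [0.5018, 0.0928, 0.0448]
eef_rot: [0.1, 3.138, 0.003]
contact_force: [2.9, 1.2, 5.4]
finger_gap: 0.0173
finger_force: 20.0
```

```bash
python3 - <<'E'
from h import *
plan(.5035,.1205,.044,np.pi/2-.067)
E
```

```text
pos [0.5018 0.0928 0.0448] q6 -2.13 F [2.9 1.2 5.4] gap 0.0173 t 28.3
 turn/0.1 (tool): [0.02 0.02 0.04]  shift/0.3 after turn: [0.0005 0.0926 0.0028]  before turn: [0.0002 0.0926 0.0029]
```

>>> drive_tool(
  increments=[
    [0,0.03,0,0,0,0,-1],
    [0,0.03,0,0,0,0,-1],
    [0,0.015,0,0,0,0,-1],
    [0,0.01,0,0,0,0,-1],
    [0,0.01,0,0,0,0,-1],
    [0,0,0,0,0,0,-1],
  ],
)

```text
t: 29.02
position: [0.5037, 0.1206, 0.0448]
eef_rot: [0.1, 3.138, 0.002]
contact_force: [4.7, -0.3, 4.4]
finger_gap: 0.0172
finger_force: 20.0
```

>>> drive_tool(
  increments=[
    [0,0.006,0,0,0,0,-1],
    [0,0,0,0,0,0,-1],
  ],
)

```text
t: 29.28
position: [0.5037, 0.122, 0.0448]
eef_rot: [0.1, 3.138, 0.001]
contact_force: [4.6, -0.9, 5.3]
finger_gap: 0.0172
finger_force: 20.0
```

>>> drive_tool(
  increments=[
    [0,0.006,0,0,0,0,-1],
    [0,0,0,0,0,0,-1],
  ],
)

```text
t: 29.52
position: [0.5038, 0.1234, 0.0448]
eef_rot: [0.1, 3.138, 0.001]
contact_force: [5.8, -2.4, 4.4]
finger_gap: 0.0175
finger_force: 20.0
```

>>> drive_tool(
  increments=[
    [0,0.006,0,0,0,0,-1],
    [0,0,0,0,0,0,-1],
  ],
)

```text
t: 29.78
position: [0.5037, 0.1235, 0.0448]
eef_rot: [0.1, 3.14, -0.003]
contact_force: [7.9, -8.9, 5.0]
finger_gap: 0.0174
finger_force: 20.0
```

>>> drive_tool(
  increments=[
    [0,-0.013,0,0,0,0,-1],
    [0,0,0,0,0,0,-1],
  ],
)

```text
t: 30.02
position: [0.5036, 0.1212, 0.0448]
eef_rot: [0.101, 3.138, 0.001]
contact_force: [6.5, -2.5, 3.8]
finger_gap: 0.0176
finger_force: 20.0
```

>>> drive_tool(
  increments=[
    [0,0,0,0,0,0,-0.3],
    [0,0,0,0,0,0,0.2],
    [0,0,0,0,0,0,0.2],
    [0,0,-0.15,0,0,0,0.2],
    [0,0,-0.15,0,0,0,-0.5],
    [0,0,0,0,0,0,-1],
    [0,0,0,0,0,0,-1],
  ],
)

```text
t: 30.9
position: [0.5018, 0.1208, 0.1339]
eef_rot: [-0.101, -3.138, 0.0]
contact_force: [-0.7, -0.2, -1.6]
finger_gap: 0.0298
finger_force: 0.0
```

```bash
python3 - <<'E'
from h import *
for n in('scene','top'):
  c=snap(n,n+'4.png')
  for d in arm.masks_of('lift1',n):
    k=c['image'][d['pixels']].mean(0)
    if k[2]<75:
        print(n,round(d['conf'],2),np.round(d['position']),k.round(),d['pixels'].sum(),fit(c,d['position'],z=.036,m=d['pixels'])[:2])
  for d in arm.masks_of('start_top',n)[:2]:print(n,'start',round(d['conf'],2),d['position'],d['pixels'].sum(),[toworld(c,d['position'],z).round(4)[0] for z in(.02,.03,.04,.05)])
plan(.445,.205,.1,np.pi/2-.067)
E
```

```text
scene 0.9 [345. 306.] [136.  73.  50.] 460 (array([ 0.61420844,  0.10727318, -0.24748647]), np.float64(0.7987939043272757))
scene 0.85 [325. 283.] [58. 56. 54.] 531 (array([ 0.60983071,  0.04388344, -1.64691835]), np.float64(0.960961135676053))
scene start 0.75 [450.2, 295.3] 224 [array([0.4468, 0.2102, 0.02  ]), array([0.4549, 0.2154, 0.03  ]), array([0.463 , 0.2206, 0.04  ]), array([0.4711, 0.2257, 0.05  ])]
top 0.84 [281. 226.] [50. 49. 49.] 353 (array([ 0.61096761,  0.04680029, -1.65800477]), np.float64(0.9215460051918085))
top 0.54 [249. 223.] [131.  75.  55.] 365 (array([ 0.61514798,  0.11277814, -1.60447262]), np.float64(0.9485690923957482))
top start 0.73 [213.7, 299.4] 118 [array([0.44  , 0.2031, 0.02  ]), array([0.4399, 0.2014, 0.03  ]), array([0.4397, 0.1997, 0.04  ]), array([0.4395, 0.198 , 0.05  ])]
top start 0.51 [259.1, 218.6] 4119 [array([0.6297, 0.0986, 0.02  ]), array([0.6281, 0.0977, 0.03  ]), array([0.6265, 0.0967, 0.04  ]), array([0.625 , 0.0958, 0.05  ])]
pos [0.5025 0.1208 0.1337] q6 -2.19 F [ 0.4 -1.4 -0.1] gap 0.0063 t 31.2
 turn/0.1 (tool): [-0.01 -0.02  0.03]  shift/0.3 after turn: [0.2099 0.2671 0.1122]  before turn: [0.209  0.2678 0.1122]
```

View pics/scene4.png

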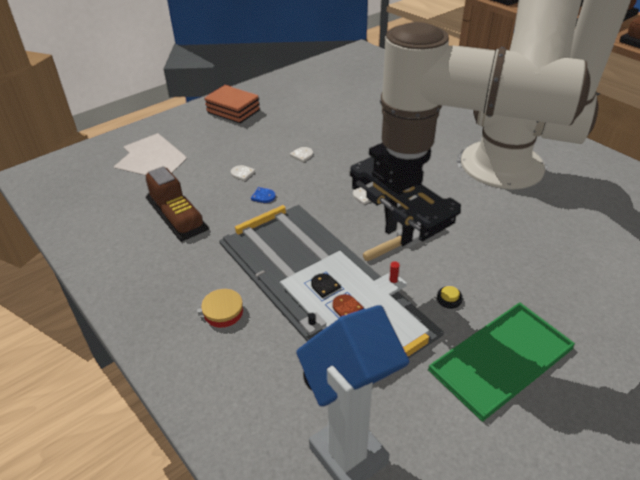

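The carrier is at the marking end, with the black lift at (325,284) and the red one at (347,304), both on their places. Next is the button.

>>> drive_tool(
  increments=[
    [0.112,0.133,0,0,0,0,-1],
    [0.112,0.133,0.05,0,0,0,-1],
    [0,0,0.12,0,0,0,-1],
    [0,0,0.1,0,0,0,-1],
    [0,0,0,0,0,0,-1],
    [0,0,0,0,0,0,-1],
  ],
)

```text
t: 31.95
position: [0.4417, 0.2053, 0.0543]
eef_rot: [0.1, 3.139, 0.001]
contact_force: [0.3, -0.1, 0.8]
finger_gap: 0.0005
finger_force: 0.0
```

>>> drive_tool(
  increments=[
    [0,0,0.02,0,0,0,-1],
    [0,0,0.013,0,0,0,-1],
    [0,0,0,0,0,0,-1],
  ],
)

```text
t: 32.33
position: [0.4409, 0.2048, 0.0437]
eef_rot: [-0.101, -3.14, 0.0]
contact_force: [-0.3, -0.1, -0.5]
finger_gap: 0.0005
finger_force: 0.0
```

>>> drive_tool(
  increments=[
    [0,0,0.01,0,0,0,-1],
    [0,0,0.01,0,0,0,-1],
    [0,0,0,0,0,0,-1],
  ],
)

```text
t: 32.7
position: [0.4408, 0.2048, 0.0374]
eef_rot: [-0.101, -3.139, 0.001]
contact_force: [0.8, 0.8, -0.9]
finger_gap: 0.0007
finger_force: 0.0
```

>>> drive_tool(
  increments=[
    [0,0,0.01,0,0,0,-1],
    [0,0,0.01,0,0,0,-1],
    [0,0,0,0,0,0,-1],
  ],
)

```text
t: 33.08
position: [0.4408, 0.2048, 0.0314]
eef_rot: [-0.101, -3.139, 0.001]
contact_force: [0.5, -0.3, -0.1]
finger_gap: 0.0005
finger_force: 0.0
```

>>> drive_tool(
  increments=[
    [0,0,0.007,0,0,0,-1],
    [0,0,0,0,0,0,-1],
  ],
)

```text
t: 33.33
position: [0.4409, 0.2049, 0.0294]
eef_rot: [-0.101, -3.14, 0.0]
contact_force: [-0.1, 0.0, -0.7]
finger_gap: 0.0005
finger_force: 0.0
```

>>> drive_tool(
  increments=[
    [0,0,0.007,0,0,0,-1],
    [0,0,0,0,0,0,-1],
  ],
)

```text
t: 33.58
position: [0.4409, 0.2049, 0.0274]
eef_rot: [-0.101, -3.14, 0.0]
contact_force: [0.7, -0.2, 0.5]
finger_gap: 0.0008
finger_force: 0.0
```

>>> drive_tool(
  increments=[
    [0,0,0.007,0,0,0,-1],
    [0,0,0,0,0,0,-1],
  ],
)

```text
t: 33.83
position: [0.4409, 0.2049, 0.0252]
eef_rot: [-0.101, -3.14, 0.0]
contact_force: [0.3, -1.3, 0.2]
finger_gap: 0.0008
finger_force: 0.0
```

>>> drive_tool(
  increments=[
    [0,0,0.007,0,0,0,-1],
    [0,0,0,0,0,0,-1],
  ],
)

```text
t: 34.08
position: [0.4408, 0.2049, 0.0231]
eef_rot: [-0.101, -3.14, 0.0]
contact_force: [0.5, 0.0, 0.0]
finger_gap: 0.0002
finger_force: 0.0
```

>>> drive_tool(
  increments=[
    [0,0,0.007,0,0,0,-1],
    [0,0,0,0,0,0,-1],
  ],
)

```text
t: 34.33
position: [0.4411, 0.2051, 0.0212]
eef_rot: [0.1, 3.14, 0.0]
contact_force: [-0.1, 0.3, 1.7]
finger_gap: -0.0
finger_force: 0.8
```

>>> drive_tool(
  increments=[
    [0,0,0.007,0,0,0,-1],
    [0,0,0,0,0,0,-1],
  ],
)

```text
t: 34.58
position: [0.4411, 0.2051, 0.0191]
eef_rot: [0.101, 3.14, 0.0]
contact_force: [0.2, -0.1, 2.6]
finger_gap: 0.0004
finger_force: 1.3
```

>>> drive_tool(
  increments=[
    [0,0,0.007,0,0,0,-1],
    [0,0,0,0,0,0,-1],
  ],
)

```text
t: 34.83
position: [0.4411, 0.2051, 0.017]
eef_rot: [0.101, 3.14, 0.0]
contact_force: [-0.5, 0.2, 4.8]
finger_gap: 0.0005
finger_force: 1.8
```

Contact came at about z=0.022. I'll push to the bottom so the press surely counts, then go back to the handle.

>>> drive_tool(
  increments=[
    [0,0,0.007,0,0,0,-1],
    [0,0,0,0,0,0,-1],
  ],
)

```text
t: 35.08
position: [0.4411, 0.2051, 0.0162]
eef_rot: [0.1, 3.14, -0.0]
contact_force: [-2.9, -1.3, 15.1]
finger_gap: 0.0007
finger_force: 7.0
```

>>> drive_tool(
  increments=[
    [0,0,0.004,0,0,0,-1],
    [0,0,0,0,0,0,-1],
    [0,0,0,0,0,0,-1],
  ],
)

```text
t: 35.45
position: [0.4412, 0.2051, 0.016]
eef_rot: [0.099, 3.139, 0.0]
contact_force: [-5.3, -1.4, 23.1]
finger_gap: 0.0005
finger_force: 11.1
```

>>> drive_tool(
  increments=[
    [0,0,-0.1,0,0,0,-1],
    [0,0,-0.15,0,0,0,0],
    [0,0,-0.12,0,0,0,0.2],
    [-0.112,-0.133,0,0,0,0,0.2],
    [-0.112,-0.133,0,0,0,0,0.2],
    [0,0,0,0,0,0,0.2],
    [0,0,0,0,0,0,0.2],
  ],
)

```text
t: 36.33
position: [0.5024, 0.1207, 0.124]
eef_rot: [-0.102, -3.139, 0.001]
contact_force: [0.0, -0.2, -0.1]
finger_gap: 0.0494
finger_force: 0.0
```

```bash
python3 - <<'E'
from h import *
for n in('top','scene'):
  c=snap(n,n+'5.png')
  for d in arm.masks_of('lift1',n):
    k=c['image'][d['pixels']].mean(0)
    if k[2]<75: print(n,round(d['conf'],2),np.round(d['position']),k.round(),d['pixels'].sum(),fit(c,d['position'],z=.036,m=d['pixels'])[:2])
plan(.5035,.1212,.044,np.pi/2-.067)
E
```

```text
top 0.84 [280. 223.] [53. 53. 55.] 384 (array([ 0.61072184,  0.04710033, -1.64598776]), np.float64(0.9432130208126069))
top 0.58 [247. 223.] [130.  75.  55.] 368 (array([ 0.61524306,  0.11335791, -1.58160632]), np.float64(0.9463325183374083))
scene 0.74 [346. 306.] [137.  78.  57.] 500 (array([ 0.61262116,  0.10768338, -0.22936124]), np.float64(0.8581930218102214))
scene 0.56 [327. 283.] [61. 59. 57.] 547 (array([ 0.61004723,  0.04318305, -1.61986839]), np.float64(0.946186175952746))
pos [0.5024 0.1218 0.1246] q6 -2.19 F [-0.6  0.   0.8] gap 0.0518 t 36.5
 turn/0.1 (tool): [-0.   -0.    0.04]  shift/0.3 after turn: [-0.0039 -0.0017  0.2687]  before turn: [-0.0039 -0.0017  0.2687]
```

The button is fully pressed and the lifts have not moved. Now I'll slide the carrier back home.

>>> drive_tool(
  increments=[
    [-0.004,0,0.15,0,0,0,0.2],
    [0,0,0.1,0,0,0,0.2],
    [0,0,0.018,0,0,0,0.2],
    [0,0,0,0,0,0,0.2],
    [0,0,0,0,0,0,-1],
    [0,0,0,0,0,0,-1],
    [0,0,0,0,0,0,-1],
    [0,0,0,0,0,0,-1],
    [0,0,0,0,0,0,-1],
  ],
  squeeze=20,
)

```text
t: 37.65
position: [0.5042, 0.121, 0.0445]
eef_rot: [0.101, 3.14, 0.0]
contact_force: [-0.9, -0.2, 1.1]
finger_gap: 0.0173
finger_force: 20.0
```

>>> drive_tool(
  increments=[
    [0,-0.01,0,0,0,0,-1],
    [0,-0.01,0,0,0,0,-1],
    [0,-0.015,0,0,0,0,-1],
    [0,-0.02,0,0,0,0,-1],
    [0,-0.03,0,0,0,0,-1],
    [0,-0.03,0,0,0,0,-1],
    [0,-0.03,0,0,0,0,-1],
    [0,-0.03,0,0,0,0,-1],
    [0,-0.03,0,0,0,0,-1],
    [0,-0.03,0,0,0,0,-1],
    [0,-0.03,0,0,0,0,-1],
    [0,-0.03,0,0,0,0,-1],
    [0,-0.03,0,0,0,0,-1],
    [0,-0.03,0,0,0,0,-1],
    [0,-0.03,0,0,0,0,-1],
    [0,-0.03,0,0,0,0,-1],
    [0,-0.03,0,0,0,0,-1],
    [0,-0.03,0,0,0,0,-1],
    [0,-0.03,0,0,0,0,-1],
    [0,0,0,0,0,0,-1],
  ],
)

```text
t: 40.15
position: [0.4938, -0.0319, 0.0444]
eef_rot: [-0.102, -3.139, 0.002]
contact_force: [-1.1, -1.3, 5.6]
finger_gap: 0.0174
finger_force: 20.0
```

>>> drive_tool(
  increments=[
    [0,-0.03,0,0,0,0,-1],
    [0,-0.03,0,0,0,0,-1],
    [0,-0.015,0,0,0,0,-1],
    [0,-0.01,0,0,0,0,-1],
    [0,-0.005,0,0,0,0,-1],
    [0,0,0,0,0,0,-1],
  ],
)

```text
t: 40.9
position: [0.492, -0.0582, 0.0445]
eef_rot: [-0.102, -3.139, 0.001]
contact_force: [-1.3, 0.1, 6.7]
finger_gap: 0.0173
finger_force: 20.0
```

>>> drive_tool(
  increments=[
    [0,-0.006,0,0,0,0,-1],
    [0,0,0,0,0,0,-1],
  ],
)

```text
t: 41.15
position: [0.4919, -0.06, 0.0444]
eef_rot: [-0.102, -3.139, 0.001]
contact_force: [-1.7, 0.6, 5.7]
finger_gap: 0.017
finger_force: 20.0
```

>>> drive_tool(
  increments=[
    [0,-0.006,0,0,0,0,-1],
    [0,0,0,0,0,0,-1],
  ],
)

```text
t: 41.4
position: [0.4919, -0.0604, 0.0445]
eef_rot: [-0.102, -3.139, -0.002]
contact_force: [-3.2, 8.4, 6.8]
finger_gap: 0.0173
finger_force: 20.0
```

>>> drive_tool(
  increments=[
    [0,0.012,0,0,0,0,-1],
    [0,0,0,0,0,0,-1],
    [0,0,0,0,0,0,-0.3],
    [0,0,0,0,0,0,0.2],
    [0,0,0,0,0,0,0.2],
    [0,0,-0.15,0,0,0,0.2],
    [0,0,-0.15,0,0,0,0.2],
    [0,0,0,0,0,0,0.2],
  ],
)

```text
t: 42.4
position: [0.4952, -0.057, 0.1378]
eef_rot: [0.1, 3.132, 0.002]
contact_force: [0.5, 0.2, 0.1]
finger_gap: 0.052
finger_force: 0.0
```

```bash
python3 - <<'E'
from h import *
for n in('top','scene'):
  c=snap(n,n+'6.png')
  for d in arm.masks_of('lift1',n):
    k=c['image'][d['pixels']].mean(0)
    if k[2]<75: print(n,round(d['conf'],2),np.round(d['position']),k.round(),d['pixels'].sum(),fit(c,d['position'],z=.036,m=d['pixels'])[:2])
  hsv=cv2.cvtColor(c['image'],cv2.COLOR_RGB2HSV); H,S,V=[hsv[:,:,i].astype(int) for i in range(3)]
  m=((H>50)&(H<80)&(S>110)).astype(np.uint8); 
  if n=='top': m[:, 200:]=0
  cs,_=cv2.findContours(m,cv2.RETR_EXTERNAL,cv2.CHAIN_APPROX_NONE); k=max(cs,key=cv2.contourArea)
  w=toworld(c,k.reshape(-1,2),.016)[:,:2]*1000; print(n,'tray',[np.round(v,1) for v in cv2.minAreaRect(w.astype(np.float32))])
plan(.6035,-.0595,.1,-.067)
E
```

```text
top 0.78 [357. 229.] [50. 49. 50.] 357 (array([ 0.59919522, -0.1318343 , -1.60545764]), np.float64(0.9280652165007579))
top 0.54 [324. 227.] [135.  78.  56.] 277 (array([ 0.60604305, -0.06533493, -1.49314027]), np.float64(0.7307021912350598))
top tray [array([477.8, 352.4]), array([121.3, 226.9]), np.float64(86.4)]
scene 0.74 [289. 254.] [128.  73.  52.] 435 (array([ 0.60198506, -0.07006037, -1.64031694]), np.float64(0.9368410135859232))
scene 0.63 [273. 230.] [55. 53. 51.] 386 (array([ 0.59682737, -0.13557486, -1.61663266]), np.float64(0.9533987386124737))
scene tray [array([483.1, 354.2]), array([122.5, 234.5]), np.float64(86.1)]
pos [ 0.4917 -0.0573  0.1331] q6 -1.85 F [ 0.3 -1.  -1.1] gap 0.0523 t 42.6
 turn/0.1 (tool): [  0.02  -0.02 -15.68]  shift/0.3 after turn: [-0.0177 -0.3724  0.1104]  before turn: [-0.3727  0.0169  0.1094]
```

View pics/scene6.png

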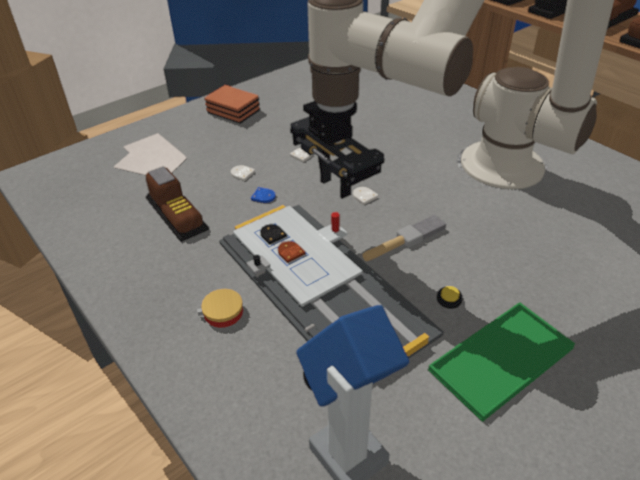

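The carrier is home again, with black at (273,233) and red at (291,251) still in place. I'll move the red lift to the tray first.

>>> drive_tool(
  increments=[
    [0,0,0,0,0,-0.98,0.3],
    [0,0,0,0,0,-0.98,0.3],
    [0,0,0,0,0,-0.98,0.3],
    [0,0,0,0,0,-0.98,0.3],
    [0,0,0,0,0,-0.98,0.3],
    [0,0,0,0,0,-0.98,0.3],
    [0,0,0,0,0,-0.98,0.3],
    [0,0,0,0,0,-0.98,0.3],
    [0,0,0,0,0,-0.98,0.3],
    [0,0,0,0,0,-0.98,0.3],
    [0,0,0,0,0,-0.98,0.3],
    [0,0,0,0,0,-0.98,0.3],
    [0,0,0,0,0,-0.98,0.3],
    [0,0,0,0,0,-0.98,0.3],
    [0,0,0,0,0,-0.98,0.3],
    [0,0,0,0,0,-0.98,0.3],
    [-0.009,-0.186,0.05,0,0,0,0.3],
    [-0.009,-0.186,0.05,0,0,0,0.3],
    [0,0,0.1,0,0,0,0.3],
    [0,0,0,0,0,0,0.3],
  ],
)

```text
t: 45.1
position: [0.6015, -0.0596, 0.0698]
eef_rot: [2.139, -2.29, -0.01]
contact_force: [0.9, -1.3, 0.6]
finger_gap: 0.0565
finger_force: 0.0
```

```bash
python3 - <<'E'
from h import *
plan(.6035,-.0595,.031,-.067)
for n in('top','scene'):
  c=arm.read_camera(n)
  for d in arm.masks_of('lift1',n):
    k=c['image'][d['pixels']].mean(0)
    if k[2]<75: print(n,np.round(d['position']),k.round(),d['pixels'].sum(),fit(c,d['position'],z=.036,m=d['pixels'])[:2])
E
```

```text
pos [ 0.6015 -0.0596  0.0698] q6 -0.24 F [ 0.9 -1.3  0.6] gap 0.0565 t 45.1
 turn/0.1 (tool): [ 0.1  -0.02 -0.01]  shift/0.3 after turn: [-0.0009 -0.0067  0.1292]  before turn: [-0.0011 -0.008   0.1292]
top [355. 231.] [51. 50. 51.] 358 (array([ 0.59807845, -0.13175662, -1.58581618]), np.float64(0.9335029964699122))
top [151. 286.] [ 44. 100.  60.] 5195 (array([0.45855463, 0.36328424, 2.24681987]), np.float64(0.0778358639940323))
top [319. 234.] [126.  73.  51.] 50 (array([ 0.57420662, -0.05775036,  0.04054779]), np.float64(0.24686159224535198))
scene [288. 251.] [131.  72.  49.] 397 (array([ 0.60219496, -0.068573  , -1.66659482]), np.float64(0.899144145743812))
scene [269. 233.] [58. 56. 54.] 219 (array([ 0.59814839, -0.13101928, -1.44219685]), np.float64(0.5238387010301383))
```

>>> drive_tool(
  increments=[
    [0,-0.003,0.08,0,0,0,0.3],
    [0,0,0.035,0,0,0,0.3],
    [0,0,0.014,0,0,0,0.3],
    [0,0,0,0,0,0,0.3],
    [0,0,0,0,0,0,-1],
    [0,0,0,0,0,0,-1],
    [0,0,0,0,0,0,-1],
  ],
  squeeze=25,
)

```text
t: 46.18
position: [0.6056, -0.0593, 0.0365]
eef_rot: [-2.146, 2.294, -0.001]
contact_force: [-1.0, 0.3, 4.4]
finger_gap: 0.0344
finger_force: 2.0
```

>>> drive_tool(
  increments=[
    [0,0,-0.08,0,0,0,-1],
    [0,0,-0.15,0,0,0,-1],
    [0,0,0,0,0,0,-1],
  ],
)

```text
t: 46.55
position: [0.6081, -0.0591, 0.1087]
eef_rot: [-2.142, 2.289, -0.009]
contact_force: [0.1, -0.8, -0.3]
finger_gap: 0.005
finger_force: 0.0
```

```bash
python3 - <<'E'
from h import *
plan(.529,.358,.009,-.064)
E
```

```text
pos [ 0.6081 -0.0591  0.1087] q6 -0.24 F [ 0.1 -0.8 -0.3] gap 0.005 t 46.5
 turn/0.1 (tool): [-0.09  0.01 -0.02]  shift/0.3 after turn: [-1.3707  0.352   0.3323]  before turn: [-1.3695  0.358   0.3308]
```

>>> drive_tool(
  increments=[
    [0,0,0,0,0,0,0.35],
    [0,0,0,0,0,0,0.35],
    [0.15,0,0,0,0,0,0.35],
    [0.15,0,0,0,0,0,0.35],
    [0,0,0,0,0,0,0.35],
  ],
)

```text
t: 47.18
position: [0.5981, -0.1515, 0.1031]
eef_rot: [2.14, -2.297, -0.003]
contact_force: [-0.5, 0.4, 0.3]
finger_gap: 0.0472
finger_force: 0.0
```

```bash
python3 - <<'E'
from h import *
for n in('top','scene'):
  c=snap(n,n+'7.png')
  for d in arm.masks_of('lift1',n):
    k=c['image'][d['pixels']].mean(0)
    if k[2]<75: print(n,np.round(d['position']),k.round(),d['pixels'].sum(),fit(c,d['position'],z=.036,m=d['pixels'])[:2])
plan(.6035,-.0595,.031,-.067)
E
```

```text
top [327. 231.] [114.  71.  55.] 236 (array([ 0.59304576, -0.06827196, -0.94779554]), np.float64(0.6469701537533916))
top [350. 232.] [53. 52. 52.] 106 (array([ 0.59770857, -0.10238385, -1.56040126]), np.float64(0.41362817566308463))
scene [273. 232.] [59. 58. 56.] 407 (array([ 0.59793117, -0.13498585, -1.59202731]), np.float64(0.9561980347694633))
scene [288. 251.] [103.  56.  39.] 404 (array([ 0.60258147, -0.06918251, -1.67163084]), np.float64(0.9181203275186899))
pos [ 0.5991 -0.1483  0.104 ] q6 -0.09 F [ 0.7 -0.1  0.3] gap 0.0569 t 47.4
 turn/0.1 (tool): [0.01 0.   0.01]  shift/0.3 after turn: [-0.2965  0.0051  0.2433]  before turn: [-0.2965  0.0046  0.2433]
```

>>> drive_tool(
  increments=[
    [-0.078,0,0.1,0,0,0,0.35],
    [0,0,0.1,0,0,0,0.35],
    [0,0,0.04,0,0,0,0.35],
    [0,0,0,0,0,0,0.35],
    [0,0,0,0,0,0,0.35],
  ],
)

```text
t: 48.0
position: [0.6018, -0.1257, 0.0338]
eef_rot: [-2.145, 2.293, -0.003]
contact_force: [-0.2, -0.6, 0.3]
finger_gap: 0.0588
finger_force: 0.0
```

```bash
python3 - <<'E'
from h import *
plan(.599,-.125,.0305,-.067)
E
```

```text
pos [ 0.6018 -0.1257  0.0338] q6 -0.12 F [-0.2 -0.6  0.3] gap 0.0588 t 48.0
 turn/0.1 (tool): [-0.02 -0.    0.  ]  shift/0.3 after turn: [-0.0018  0.0095  0.0109]  before turn: [-0.0018  0.0095  0.0109]
```

>>> drive_tool(
  increments=[
    [-0.002,0.009,0.011,0,0,0,0.35],
    [0,0,0,0,0,0,0.35],
    [0,0,0,0,0,0,0.35],
  ],
)

```text
t: 48.38
position: [0.5983, -0.1251, 0.0296]
eef_rot: [-2.145, 2.294, -0.001]
contact_force: [0.0, -0.4, 0.3]
finger_gap: 0.0586
finger_force: 0.0
```

>>> drive_tool(
  increments=[
    [0,0,0,0,0,0,-1],
    [0,0,0,0,0,0,-1],
    [0,0,0,0,0,0,-1],
  ],
)

```text
t: 48.75
position: [0.5982, -0.125, 0.0293]
eef_rot: [-2.146, 2.295, -0.0]
contact_force: [0.1, 0.4, 0.7]
finger_gap: 0.0439
finger_force: 25.0
```

>>> drive_tool(
  increments=[
    [0,0,-0.08,0,0,0,-1],
    [0,0,-0.15,0,0,0,-1],
    [0,0,-0.05,0,0,0,-1],
    [0,0,0,0,0,0,-1],
  ],
)

```text
t: 49.25
position: [0.5985, -0.1249, 0.1141]
eef_rot: [-2.144, 2.293, -0.002]
contact_force: [0.5, -0.6, -0.8]
finger_gap: 0.0433
finger_force: 25.0
```

```bash
python3 - <<'E'
from h import *
plan(.429,.364,.008,-.064)
E
```

```text
pos [ 0.5985 -0.1249  0.1141] q6 -0.13 F [ 0.5 -0.6 -0.8] gap 0.0433 t 49.2
 turn/0.1 (tool): [-0.02  0.01 -0.03]  shift/0.3 after turn: [-1.59    0.6682  0.3538]  before turn: [-1.5877  0.674   0.3533]
```

>>> drive_tool(
  increments=[
    [-0.1443,0.0613,0,0,0,0,-1],
    [-0.1443,0.0613,0,0,0,0,-1],
    [-0.1443,0.0613,0,0,0,0,-1],
    [-0.1443,0.0613,0,0,0,0,-1],
    [-0.1443,0.0613,0,0,0,0,-1],
    [-0.1443,0.0613,0,0,0,0,-1],
    [-0.1443,0.0613,0,0,0,0,-1],
    [-0.1443,0.0613,0,0,0,0,-1],
    [-0.1443,0.0613,0,0,0,0,-1],
    [-0.1443,0.0613,0,0,0,0,-1],
    [-0.1443,0.0613,0,0,0,0,-1],
    [0,0,0.15,0,0,0,-1],
    [0,0,0.08,0,0,0,-1],
    [0,0,0,0,0,0,-1],
    [0,0,0,0,0,0,-1],
  ],
)

```text
t: 51.12
position: [0.4284, 0.3637, 0.0443]
eef_rot: [2.146, -2.294, 0.0]
contact_force: [0.0, 0.1, -0.2]
finger_gap: 0.0435
finger_force: 25.0
```

```bash
python3 - <<'E'
from h import *
plan(.429,.364,.008,-.064)
c=snap('scene','s8.png'); t=snap('top','t8.png')
E
```

```text
pos [0.4284 0.3637 0.0443] q6 -1.06 F [ 0.   0.1 -0.2] gap 0.0435 t 51.1
 turn/0.1 (tool): [-0.   -0.   -0.03]  shift/0.3 after turn: [-0.0011 -0.0018  0.1211]  before turn: [-0.0011 -0.0018  0.1211]
```

View pics/s8.png

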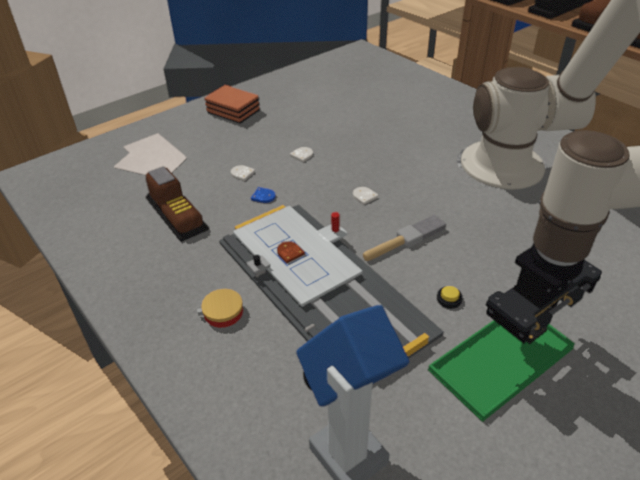

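Black is held over the near end of the tray, and red is still on the carrier. I'll lower and release.

>>> drive_tool(
  increments=[
    [0,0,0.07,0,0,0,-1],
    [0,0,0.035,0,0,0,-1],
    [0,0,0.016,0,0,0,-1],
    [0,0,0,0,0,0,-1],
    [0,0,0,0,0,0,-1],
  ],
)

```text
t: 51.85
position: [0.4285, 0.3641, 0.0086]
eef_rot: [-2.145, 2.294, 0.0]
contact_force: [0.1, -0.3, -0.2]
finger_gap: 0.0436
finger_force: 25.0
```

>>> drive_tool(
  increments=[
    [0,0,0,0,0,0,0.2],
    [0,0,0,0,0,0,0.35],
    [0,0,-0.04,0,0,0,0.35],
    [0,0,-0.15,0,0,0,0.35],
    [0,0,-0.15,0,0,0,0.35],
    [0.147,-0.0617,0,0,0,0,0.35],
    [0.147,-0.0617,0,0,0,0,0.35],
    [0.147,-0.0617,0,0,0,0,0.35],
    [0.147,-0.0617,0,0,0,0,0.35],
    [0.147,-0.0617,0,0,0,0,0.35],
    [0,0,0,0,0,0,0.35],
  ],
)

```text
t: 53.22
position: [0.5063, 0.1349, 0.1108]
eef_rot: [-2.14, 2.299, -0.0]
contact_force: [0.5, 0.5, 0.6]
finger_gap: 0.0587
finger_force: 0.0
```

```bash
python3 - <<'E'
from h import *
for n in('top','scene'):
  c=arm.read_camera(n)
  for d in arm.masks_of('lift1',n):
    k=c['image'][d['pixels']].mean(0)
    if k[2]<75: print(n,np.round(d['position']),k.round(),d['pixels'].sum(),[fit(c,d['position'],z=z,m=d['pixels'])[:2] for z in(.013,.036)])
plan(.6035,-.0595,.0305,-.067)
E
```

```text
top [328. 228.] [134.  77.  56.] 355 [(array([ 0.60823721, -0.06658282, -1.57419339]), np.float64(0.9636619838592596)), (array([ 0.60493772, -0.06622308, -1.5810304 ]), np.float64(0.942472358467038))]
scene [290. 254.] [127.  70.  49.] 414 [(array([ 0.58849015, -0.08977634, -1.67495646]), np.float64(0.9579620660332014)), (array([ 0.60273564, -0.06934566, -1.66622413]), np.float64(0.9349607919667885))]
pos [0.5058 0.1383 0.1105] q6 -0.64 F [0.3 0.6 0.1] gap 0.0588 t 53.4
 turn/0.1 (tool): [-0.01  0.01  0.01]  shift/0.3 after turn: [ 0.6359 -0.3691  0.2665]  before turn: [ 0.6364 -0.3683  0.2664]
```

>>> drive_tool(
  increments=[
    [0.1272,-0.0738,0,0,0,0,0.35],
    [0.1272,-0.0738,0,0,0,0,0.35],
    [0.1272,-0.0738,0,0,0,0,0.35],
    [0.1272,-0.0738,0,0,0,0,0.35],
    [0.1272,-0.0738,0,0,0,0,0.35],
    [0,0,0.1,0,0,0,0.35],
    [0,0,0.1,0,0,0,0.35],
    [0,0,0.04,0,0,0,0.35],
    [0,0,0,0,0,0,0.35],
    [0,0,0,0,0,0,0.35],
  ],
)

```text
t: 54.68
position: [0.6045, -0.0597, 0.0393]
eef_rot: [-2.146, 2.292, -0.003]
contact_force: [0.4, -0.3, 0.4]
finger_gap: 0.0587
finger_force: 0.0
```

```bash
python3 - <<'E'
from h import *
plan(.6038,-.0597,.0298,-.067)
c=snap('top','t9.png'); c=snap('scene','s9.png')
E
```

```text
pos [ 0.6045 -0.0597  0.0393] q6 -0.23 F [ 0.4 -0.3  0.4] gap 0.0587 t 54.7
 turn/0.1 (tool): [-0.02  0.    0.01]  shift/0.3 after turn: [0.0003 0.0024 0.0316]  before turn: [0.0003 0.0025 0.0316]
```

View pics/t9.png

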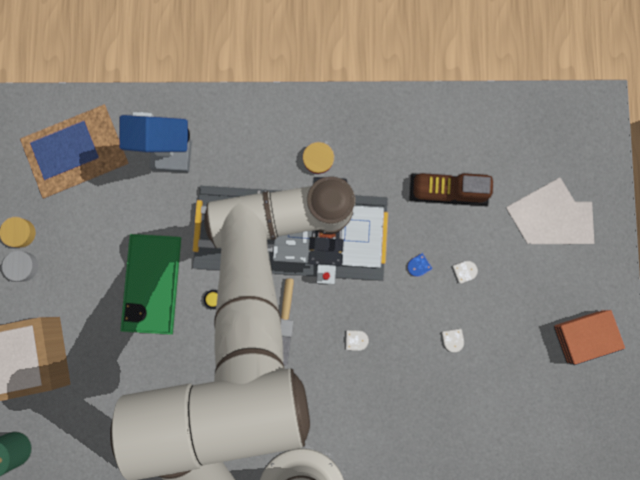

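The black lift is at (134,312), shifted towards the tray's outer wall, probably knocked. I'll deal with it after red.

>>> drive_tool(
  increments=[
    [0,0.002,0.031,0,0,0,0.35],
    [0,0,0,0,0,0,0.35],
    [0,0,0,0,0,0,0.35],
  ],
)

```text
t: 55.15
position: [0.6026, -0.0603, 0.0285]
eef_rot: [2.145, -2.295, -0.001]
contact_force: [-0.2, -0.4, 0.3]
finger_gap: 0.0585
finger_force: 0.1
```

>>> drive_tool(
  increments=[
    [0,0,0,0,0,0,-1],
    [0,0,0,0,0,0,-1],
    [0,0,0,0,0,0,-1],
  ],
)

```text
t: 55.52
position: [0.6027, -0.0603, 0.0286]
eef_rot: [2.146, -2.295, -0.0]
contact_force: [0.4, -0.6, 0.2]
finger_gap: 0.0433
finger_force: 25.0
```

>>> drive_tool(
  increments=[
    [0,0,-0.08,0,0,0,-1],
    [0,0,-0.15,0,0,0,-1],
    [0,0,-0.05,0,0,0,-1],
    [0,0,0,0,0,0,-1],
  ],
)

```text
t: 56.02
position: [0.6032, -0.0601, 0.1135]
eef_rot: [-2.144, 2.293, -0.001]
contact_force: [0.9, -0.1, 0.1]
finger_gap: 0.0438
finger_force: 25.0
```

```bash
python3 - <<'E'
from h import *
plan(.529,.358,.008,-.064)
c=arm.read_camera('top'); v=cv2.cvtColor(c['image'],cv2.COLOR_RGB2HSV)[:,:,2]; m=np.zeros_like(v)
g=c['image'].astype(int); b=((g.max(2)<75)&(g[:,:,1]-g[:,:,0]<25)).astype(np.uint8); b[:230]=0;b[335:]=0;b[:,:118]=0;b[:,185:]=0
n,l,s,ce=cv2.connectedComponentsWithStats(b); i=1+np.argmax(s[1:,4]); print(s[i],ce[i]); print(fit(c,ce[i],z=.013,m=l==i))
E
```

```text
pos [ 0.6032 -0.0601  0.1135] q6 -0.23 F [ 0.9 -0.1  0.1] gap 0.0438 t 56.0
 turn/0.1 (tool): [-0.02  0.01 -0.03]  shift/0.3 after turn: [-1.375   0.3359  0.3517]  before turn: [-1.3736  0.3411  0.3522]
[124 303  22  19 337] [133.92878338 312.27893175]
(array([ 0.41119797,  0.38895334, -1.64627941]), np.float64(0.8670385680459124), np.int64(337))
```

>>> drive_tool(
  increments=[
    [-0.1375,0.0336,0,0,0,0,-1],
    [-0.1375,0.0336,0,0,0,0,-1],
    [-0.1375,0.0336,0,0,0,0,-1],
    [-0.1375,0.0336,0,0,0,0,-1],
    [-0.1375,0.0336,0,0,0,0,-1],
    [-0.1375,0.0336,0,0,0,0,-1],
    [-0.1375,0.0336,0,0,0,0,-1],
    [-0.1375,0.0336,0,0,0,0,-1],
    [-0.1375,0.0336,0,0,0,0,-1],
    [-0.1375,0.0336,0,0,0,0,-1],
    [0,0,0.15,0,0,0,-1],
    [0,0,0.08,0,0,0,-1],
    [0,0,0,0,0,0,-1],
    [0,0,0,0,0,0,-1],
  ],
)

```text
t: 57.82
position: [0.5302, 0.3581, 0.0437]
eef_rot: [2.146, -2.294, 0.001]
contact_force: [-0.1, 0.3, -0.1]
finger_gap: 0.0436
finger_force: 25.0
```

```bash
python3 - <<'E'
from h import *
plan(.529,.358,.007,-.064)
E
```

```text
pos [0.5302 0.3581 0.0437] q6 -0.91 F [-0.1  0.3 -0.1] gap 0.0436 t 57.8
 turn/0.1 (tool): [-0.   -0.   -0.03]  shift/0.3 after turn: [0.0005 0.004  0.1223]  before turn: [0.0004 0.004  0.1223]
```

>>> drive_tool(
  increments=[
    [0,0.004,0.07,0,0,0,-1],
    [0,0,0.035,0,0,0,-1],
    [0,0,0.015,0,0,0,-1],
    [0,0,0,0,0,0,-1],
    [0,0,0,0,0,0,-1],
  ],
)

```text
t: 58.45
position: [0.5291, 0.3585, 0.0084]
eef_rot: [-2.145, 2.293, -0.0]
contact_force: [-0.7, 0.3, 0.3]
finger_gap: 0.0436
finger_force: 25.0
```

>>> drive_tool(
  increments=[
    [0,0,0,0,0,0,0.2],
    [0,0,0,0,0,0,0.35],
    [0,0,-0.04,0,0,0,0.35],
    [0,0,-0.15,0,0,0,0.35],
    [0,0,-0.15,0,0,0,0.35],
    [0.16,0,0,0,0,0,0.35],
    [0.16,0,0,0,0,0,0.35],
    [0.16,0,0,0,0,0,0.35],
    [0.16,0,0,0,0,0,0.35],
    [0.16,0,0,0,0,0,0.35],
    [0,0,0,0,0,0,0.35],
  ],
)

```text
t: 59.82
position: [0.5121, 0.116, 0.1107]
eef_rot: [-2.141, 2.298, -0.0]
contact_force: [0.8, 0.4, -0.2]
finger_gap: 0.0585
finger_force: 0.0
```

```bash
python3 - <<'E'
from h import *
t=snap('top','t10.png'); c=snap('scene','s10.png')
for n,cc in(('top',t),('scene',c)):
  for d in arm.masks_of('lift1',n):
    k=cc['image'][d['pixels']].mean(0)
    if k[2]<75: print(n,np.round(d['position']),k.round(),d['pixels'].sum(),fit(cc,d['position'],z=.013,m=d['pixels'])[:2])
a=cv2.resize(t['image'][228:340,112:192],None,fx=5,fy=5,interpolation=cv2.INTER_CUBIC)[:, :, ::-1]
b=cv2.resize(c['image'][295:425,420:585],None,fx=2.4,fy=2.4,interpolation=cv2.INTER_CUBIC)[:, :, ::-1]
o=np.zeros((600,800,3),np.uint8); o[:a.shape[0],:a.shape[1]]=a; b=b[:,:400]; o[:b.shape[0],400:400+b.shape[1]]=b; cv2.imwrite('pics/z10.png',cv2.convertScaleAbs(o,alpha=1.7))
plan(.411,.397,.1,-.067)
E
```

```text
top [145. 258.] [81. 51. 36.] 291 (array([ 0.53041102,  0.3541459 , -1.51108929]), np.float64(0.7292655458128872))
scene [483. 374.] [78. 41. 24.] 719 (array([ 0.52858028,  0.3491887 , -1.58605503]), np.float64(0.955018315018315))
scene [545. 346.] [44. 52. 42.] 674 (array([ 0.40994598,  0.38429972, -1.62880386]), np.float64(0.9209492342724472))
pos [0.5132 0.1195 0.1103] q6 -0.6 F [-0.2  0.2 -0.9] gap 0.0588 t 60.0
 turn/0.1 (tool): [-0.01  0.01  0.01]  shift/0.3 after turn: [-0.9002  0.4018  0.0343]  before turn: [-0.9005  0.4011  0.0344]
```

View pics/z10.png

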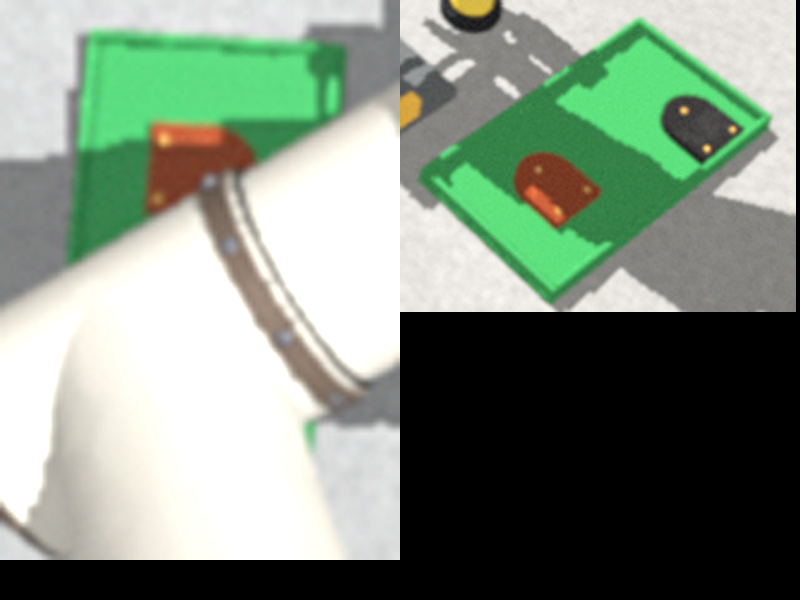

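>>> drive_tool(
  increments=[
    [0.16,0,-0.05,0,0,0,0.35],
    [0.16,0,-0.05,0,0,0,0.35],
    [0.16,0,-0.05,0,0,0,0.35],
    [0.16,0,-0.05,0,0,0,0.35],
    [0.16,0,0,0,0,0,0.35],
    [0.16,0,0,0,0,0,0.35],
    [0.16,0,0,0,0,0,0.35],
    [0.16,0,0,0,0,0,0.35],
    [0,0,0,0,0,0,0.35],
  ],
)

```text
t: 61.15
position: [0.4873, -0.2663, 0.1693]
eef_rot: [2.142, -2.297, 0.0]
contact_force: [-0.4, 0.7, -1.0]
finger_gap: 0.0589
finger_force: 0.0
```

```bash
python3 - <<'E'
from h import *
t=snap('top','t11.png'); c=snap('scene','s11.png')
for n,cc in(('top',t),('scene',c)):
  for d in arm.masks_of('lift1',n):
    k=cc['image'][d['pixels']].mean(0)
    if k[2]<75: print(n,np.round(d['position']),k.round(),d['pixels'].sum(),fit(cc,d['position'],z=.013,m=d['pixels'])[:2])
a=cv2.resize(t['image'][228:340,112:192],None,fx=5,fy=5,interpolation=cv2.INTER_CUBIC)[:, :, ::-1]
b=cv2.resize(c['image'][210:425,235:585],None,fx=1.14,fy=1.14,interpolation=cv2.INTER_CUBIC)[:, :, ::-1]
o=np.zeros((600,800,3),np.uint8); o[:a.shape[0],:a.shape[1]]=a; b=b[:,:400]; o[:b.shape[0],400:400+b.shape[1]]=b; cv2.imwrite('pics/z11.png',cv2.convertScaleAbs(o,alpha=1.7))
g=t['image'].astype(int); b=((g.max(2)<75)&(g[:,:,1]-g[:,:,0]<25)).astype(np.uint8); b[:230]=0;b[335:]=0;b[:,:118]=0;b[:,185:]=0
n,l,s,ce=cv2.connectedComponentsWithStats(b); i=1+np.argmax(s[1:,4]); print(s[i],fit(t,ce[i],z=.013,m=l==i))
h=cv2.cvtColor(c['image'],cv2.COLOR_RGB2HSV).astype(int); r=((h[:,:,0]<6)|(h[:,:,0]>174))&(h[:,:,1]>190)&(h[:,:,2]>90); n,l,s,ce=cv2.connectedComponentsWithStats(r.astype(np.uint8)); i=1+np.argmax(s[1:,4]); print('handle',toworld(c,ce[i],.052))
E
```

```text
top [150. 259.] [128.  71.  45.] 368 (array([ 0.52785865,  0.35265186, -1.66117513]), np.float64(0.9439567585141835))
top [136. 313.] [45. 46. 43.] 337 (array([ 0.40934185,  0.38790648, -1.61557214]), np.float64(0.8640959794559024))
scene [545. 346.] [42. 45. 38.] 626 (array([ 0.40882534,  0.38383809, -1.65224005]), np.float64(0.9286763163415146))
scene [484. 374.] [114.  60.  35.] 725 (array([ 0.52789231,  0.34969965, -1.61158837]), np.float64(0.9559821763211593))
[124 303  22  19 307] (array([ 0.41057044,  0.38907038, -1.63933101]), np.float64(0.7885695938352866), np.int64(307))
handle [[ 0.49287612 -0.05825774  0.052     ]]
```

View pics/z11.png

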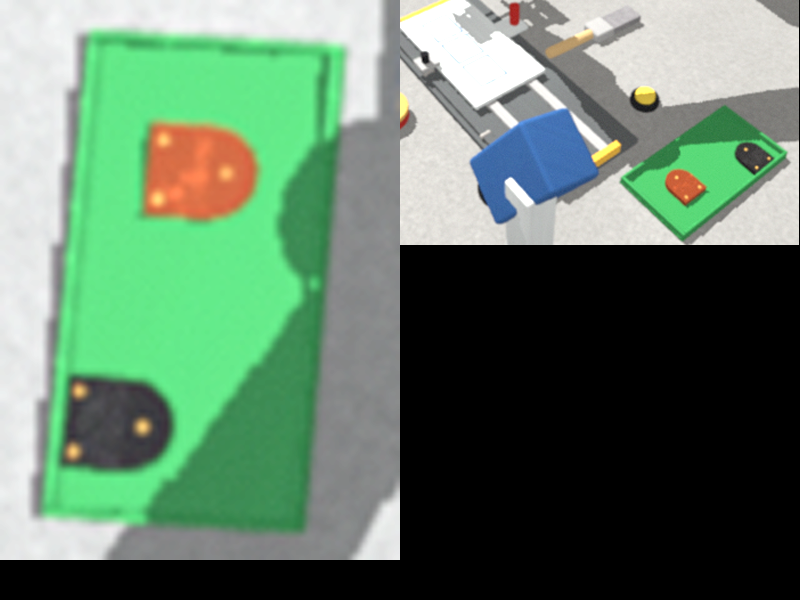

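Both lifts lie flat and separate inside the tray (red at about (150,259), black against the inner side of the wall at (135,313)). The carrier is empty at its loading station, its handle measured at y = -0.058. I'm handing the job in.

```bash
python3 -c "
from station import arm
print(arm.job_done())"
```

```text
the job is handed in; nothing more can be done
None
```

The job is handed in: the two lifts on the bench (one reddish, one black) were marked and now lie flat and apart in the green tray. The carrier is back home; the black lift got knocked after I set it down and now rests against the tray's inner wall, where I left it.

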